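# Sort a mixed delivery of specimen containers into their holders

## Robot

A 7-joint arm with a two-finger parallel gripper is mounted at the origin on a cart in front of the work surface, level with it; the furniture and walls round the work are solid. World frame = base frame: x ahead of the robot, y to its left, z up, the work surface at z = 0. Lengths are in m, angles in degrees, forces in N, time in s.
With the tool pointing down it reaches from about 0.425 to 0.875 m from the base axis. Payload 4.7 kg.
Tool frame: the origin (TCP) lies midway between the tips of the shut fingers; the grasp point (between the pads) lies 19 mm behind it; y points along the fingers, x is the direction in which the jaws open and shut, and the axes are right-handed (so a half turn about y gives the same grasp; the last joint's range is limited). The gripper opens to 87 mm and grips with 3 to 60 N. Pads are 19 mm wide; open, the fingers measure 117 mm over their backs; the gripper's body (75 mm by 190 mm) begins 51 mm behind the grasp point.
Start: joints at [-68.119, 18.392, -4.016, 83.108, 1.295, 78.541, -3.26], TCP at [0.234, 0.607, 0.223] pointing down, gripper open.
Joint ranges: [-163.93, 163.93], [-17.29, 119.83], [-79.2, 71.16], [3.27, 140.29], [-89.18, 269.18], [5.43, 117.66], [-154.24, 154.24]. Speed limits (degrees/s): [147.25, 147.25, 180, 180, 180, 180, 180].

## Interface

Orientations are given as [roll, pitch, yaw] about the fixed x, y, z axes, in that order (R = Rz(yaw) Ry(pitch) Rx(roll)).
In Python, from cell import env gives the robot as it stands.
- The arm moves only by the tool carry_out, never from a script. Its argument "targets" is a list of rows, each a list of 2 entries, a list of its own where there are three numbers: the shift along the tool's x, y, z in mm, then the turn, a rotation vector about the tool's x, y, z in degrees. A call has 1 to 12 rows; each row shifts and turns the commanded pose from where the row before left it, along the tool's axes as they then stand; what a row does not reach is not made up. A row lasts 1/10 s, in which the tool goes at most 50 mm and 8.59 degrees, less where a joint would pass 70% of its speed; a pose out of reach is approached as far as the arm can. A call with a gripper value outside its range is refused whole. "jaw" is the opening, from 0 (shut) to 1 (fully open), set as the call begins (left out, the last holds). The fingers move at their own pace and stop on an object; "squeeze" is the grip in N (left out, the last holds). Time passes only in rows, so rows that do not move let the fingers close. It gives the time, the measured TCP pose, the force and the opening at its end, in the units of the state.
- env.get_obs(): the state, without advancing time (a new reading comes with each control period).
- env.read_camera(name): name is "scene" or "top" or "wrist"; returns the picture (480x640x3 uint8, red, green, blue); there is no depth.
- env.get_calibration(name): a dict with "fx", "fy", "cx", "cy" (pixels), "D" ([k1, k2, p1, p2, k3] as OpenCV has them; the pictures are not rectified), "R" (3x3) and "t" (3): a world point X has camera coordinates R X + t; the wrist camera has in their place "hand_eye" (4x4, takes a point from camera to tool coordinates, whose origin is the TCP and whose axes are the tool frame's). Camera axes: x right, y down, z forward; pixel columns grow to the right and rows downward; lengths in m; the calibration is good to about 2 mm. A picture is of the moment at which its call begins: read the wrist's pose just before it. get_calibration takes no time and is no camera call.
- env.sign_off(): hands the job in, once; it reports no verdict.
Trained networks look in the newest picture that a camera, given by its name, has taken for a name from the list of things; names that differ only in an ending like _2 or _b are one class to them, and where a whole thing is asked for, a point or a joint stands for the part that bears it (a point fixed in the world has none). Each returns a list of dicts, best first, with "p" (0 to 1); they miss things now and then, are a little off and sometimes report something else, mostly with a low value. They report only what shows in the picture. A call takes as long as a camera call.
- env.outline_of(camera, label): "mask" (480x640 bool, what is visible of it) and "xy" ([column, row] in pixels, amid what is visible of it).
The state is a dict: "time_s": time; "qpos": joint angles; "joint_velocities": joint speeds; "effort": joint torques, N m; "tool_pos": TCP position; "tool_rot": TCP orientation; "force": force on the tool from outside, world axes, zero at the start; "wrist_torque": the same for the moment, N m; "grip_width": finger opening in m.
Only numpy, scipy, OpenCV 4.12 (cv2) and the standard library are available. Lean on these libraries where they do the work, as an engineer would, in place of code of your own. Each camera call takes 0.05 s, during which the arm holds its last target.

## Task

The sampling round was set down all mixed up on the bench; sort it into its holders. Stand the two white sample pots in the block with the two wide wells and the two brown dropper bottles in the block with the two narrow wells, one to a well and right down on the well floor, and lay the slide mailer flat in the shallow metal tray, lengthwise and fully down inside its rim. The pots and bottles are full, so keep them upright all the time, and leave the tape roll and the forceps where they are.

Things in the scene. Friction and masses are not known exactly. Their poses are not given: they have to be found in the camera images.
- tall_pot_mid (a point): the taller of two white sample pots with a closed snap lid: 58 mm high, body 38 mm in diameter (slightly tapered to the foot), lid 44 mm in diameter over the top 10 mm; origin at its centre, half-way up; z up
- short_pot_mid (a point): the shorter white sample pot with a closed snap lid: 38 mm high, body 38 mm in diameter, lid 44 mm in diameter over the top 10 mm (28 to 38 mm above its foot); origin at its centre, half-way up; z up. Hold it by the lid with the fingertips no lower than about 20 mm above its foot, or they meet the top of the block, which comes 14 mm up the seated pot
- dropper_a_mid (a point): a brown dropper bottle with a black teat cap, 84 mm high: round body 30 mm in diameter up to 52 mm, above it the cap, 20 mm in diameter and tapering; the twin of the other dropper bottle; origin at its centre, half-way up; z up
- dropper_b_mid (a point): the second brown dropper bottle with a black teat cap, 82 mm high: round body 30 mm in diameter up to 50 mm, above it the cap, 20 mm in diameter and tapering; origin at its centre, half-way up; z up
- mailer_mid (a point): flat closed slide mailer of translucent white plastic with a blue cap at one end, lying flat: 86 mm long (its x), 30 mm wide (its y), 12 mm thick; take it across the 30 mm width; either end may point either way in the tray; origin at its centre, half-way up; z up
- pot_rack: fixed grey plastic block on the left half of the worktop, as are the other two holders (a wall cabinet hangs 0.6 m above the rear of the worktop, beyond x = 0.6 m: keep elbow and wrist clear of it), 148 mm long (its x), 70 mm wide (its y), 18 mm high, with two wide round wells 52 mm in diameter centred at x = -34 and x = +34 mm, y = 0; dark well floors 4 mm above the worktop (wells 14 mm deep); origin at the centre of its underside, z up
- bottle_rack: fixed grey plastic block, 122 mm long (its x), 56 mm wide (its y), 24 mm high, with two narrow round wells 42 mm in diameter centred at x = -28 and x = +28 mm, y = 0; dark well floors 4 mm above the worktop (wells 20 mm deep); origin at the centre of its underside, z up
- slide_tray: fixed shallow aluminium tray with a dark liner: 110 mm long (its x) and 54 mm wide (its y) outside, 104 by 48 mm inside, floor 3 mm above the worktop, rim 12 mm above the worktop; the middle 50 mm of each long side has no wall, as a gap for the fingers; origin at the centre of its underside, z up
- tape_mid (a point): bystander: roll of buff masking tape lying flat near the bench's right end, 100 mm across, 25 mm high; to be left where it is; origin at its centre
- forceps_mid (a point): bystander: steel forceps lying flat at the right, behind the tape roll, 122 mm long (its y), 15 mm wide, 10 mm high; to be left where they are; origin at the middle

How it is judged (in metres and radians):
At the end, for the whole second after the job is handed in: Pots and bottles stand upright (0.1 rad) on the floors of their own blocks' wells, one to a well, within 12 mm of the well centre; the mailer lies flat in the slide tray within 12 mm of its centre and 0.35 rad of its length; all released and at rest (((x of tall_pot_mid in the frame of pot_rack between 0.022 and 0.046 m and y of tall_pot_mid in the frame of pot_rack between -0.012 and 0.012 m and z of tall_pot_mid in the frame of pot_rack between 0.029 and 0.037 m and angle between each of tall_pot_mid, short_pot_mid's own z axis and vertical below 0.1 rad and x of short_pot_mid in the frame of pot_rack between -0.046 and -0.022 m and y of short_pot_mid in the frame of pot_rack between -0.012 and 0.012 m and z of short_pot_mid in the frame of pot_rack between 0.019 and 0.027 m) or (x of tall_pot_mid in the frame of pot_rack between -0.046 and -0.022 m and y of tall_pot_mid in the frame of pot_rack between -0.012 and 0.012 m and z of tall_pot_mid in the frame of pot_rack between 0.029 and 0.037 m and angle between each of tall_pot_mid, short_pot_mid's own z axis and vertical below 0.1 rad and x of short_pot_mid in the frame of pot_rack between 0.022 and 0.046 m and y of short_pot_mid in the frame of pot_rack between -0.012 and 0.012 m and z of short_pot_mid in the frame of pot_rack between 0.019 and 0.027 m)) and ((x of dropper_a_mid in the frame of bottle_rack between 0.0165 and 0.0395 m and y of dropper_a_mid in the frame of bottle_rack between -0.0115 and 0.0115 m and z of dropper_a_mid in the frame of bottle_rack between 0.042 and 0.05 m and angle between each of dropper_a_mid, dropper_b_mid's own z axis and vertical below 0.1 rad and x of dropper_b_mid in the frame of bottle_rack between -0.0395 and -0.0165 m and y of dropper_b_mid in the frame of bottle_rack between -0.0115 and 0.0115 m and z of dropper_b_mid in the frame of bottle_rack between 0.041 and 0.049 m) or (x of dropper_a_mid in the frame of bottle_rack between -0.0395 and -0.0165 m and y of dropper_a_mid in the frame of bottle_rack between -0.0115 and 0.0115 m and z of dropper_a_mid in the frame of bottle_rack between 0.042 and 0.05 m and angle between each of dropper_a_mid, dropper_b_mid's own z axis and vertical below 0.1 rad and x of dropper_b_mid in the frame of bottle_rack between 0.0165 and 0.0395 m and y of dropper_b_mid in the frame of bottle_rack between -0.0115 and 0.0115 m and z of dropper_b_mid in the frame of bottle_rack between 0.041 and 0.049 m)) and x of mailer_mid in the frame of slide_tray between -0.0125 and 0.0125 m and y of mailer_mid in the frame of slide_tray between -0.0125 and 0.0125 m and z of mailer_mid in the frame of slide_tray between 0.005 and 0.013 m and angle between mailer_mid's own z axis and vertical below 0.1 rad and angle between the x axis of mailer_mid and the x axis of slide_tray, either way round below 0.35 rad and linear speed of each of tall_pot, short_pot, dropper_a, dropper_b, mailer below 0.02 m/s); the robot touches nothing.
It fails at once if a pot or bottle was tipped by more than 0.6 rad (angle between any of tall_pot_mid, short_pot_mid, dropper_a_mid, dropper_b_mid's own z axis and vertical above 0.6 rad).
It fails at once if the tape roll or the forceps were moved by more than 15 mm (distance of any of tape_mid, forceps_mid from where it was at the start of the episode above 0.015 m).
It also fails if it takes over 128 s, if anything falls off the work surface, if the arm or the gripper's body presses on something with over 40 N, if the wrist force passes 120 N, or if a joint passes its speed limit or range.

## Working session

There is one attempt and no reset: what is moved stays moved. The work goes in short steps, Python scripts to look and compute and a tool call to move; the robot and the scene stay as the last step left them, time stands still between calls to the robot, and variables do not carry over. Pictures are saved under pics/ and viewed, and the job is handed in when it is done.

Besides the shell and the picture viewer there is one more tool, called after "Emit:" as name([rows], argument=value, ...), one row to a line, values as JSON. carry_out: Moves the arm, as the interface text tells. Its arguments: {"type":"object","properties":{"targets":{"type":"array","items":{"type":"array"}},"jaw":{"type":"number"},"squeeze":{"type":"number"}},"required":["targets"]}

```bash
ls; mkdir -p pics
python3 - <<'E'
from cell import env
import cv2
o=env.get_obs();print(o)
for n in ["scene","top","wrist"]:
    im=env.read_camera(n);cv2.imwrite(f"pics/{n}0.png",im[:,:,::-1])
    print(n,env.get_calibration(n))
E
```

```text
pics
{'time_s': 0.0, 'qpos': array([-68.11822269,  18.43818213,  -4.01633472,  83.17693098,
         1.29517415,  78.53903544,  -3.25884113]), 'joint_velocities': array([-0.05559421,  0.10771702,  0.01615036,  0.00497208,  0.01312718,
       -0.02422602, -0.01527616]), 'effort': array([ 5.34936498e-04, -4.91308880e+01, -4.03681230e-01, -3.12528706e+01,
       -6.39529293e-02,  4.37462667e-02,  1.75230630e-04]), 'tool_pos': array([0.2335609 , 0.6059884 , 0.22145378]), 'tool_rot': array([-90.00569637,   0.10889145,  68.92996766]), 'force': array([-0.02182421, -0.53526917,  0.89456615]), 'wrist_torque': array([-0.0241485 , -0.03436651, -0.01561412]), 'grip_width': 0.08678589385308906}
scene {'fx': 606.6752860860626, 'fy': 606.6752860860626, 'cx': 320.5446698825668, 'cy': 250.84428308778544, 'D': array([-0.19991954,  0.        ,  0.        ,  0.        ,  0.        ]), 'R': array([[ 0.35615615, -0.93437669, -0.00964371],
       [-0.75209269, -0.28051979, -0.59637676],
       [ 0.55453529,  0.21965622, -0.80264672]]), 't': array([-0.17380117,  0.44290905,  1.11352415])}
top {'fx': 506.789
[... 212 characters left out ...]
62824],
       [-0.99793784, -0.01196851, -0.06306199],
       [ 0.06290066,  0.01340872, -0.99792971]]), 't': array([-0.00853928,  0.52941072,  1.41298529])}
wrist {'fx': 394.6362744299951, 'fy': 394.6362744299951, 'cx': 327.16493498496936, 'cy': 239.77709927459742, 'D': array([-0.01084161,  0.        ,  0.        ,  0.        ,  0.        ]), 'hand_eye': array([[ 9.99999960e-01, -2.08435995e-04,  1.90186754e-04,
         3.12336309e-04],
       [-2.39053968e-04, -2.67766009e-01,  9.63483942e-01,
        -1.62780650e-01],
       [-1.49899186e-04, -9.63483950e-01, -2.67766048e-01,
         7.36092106e-02],
       [ 0.00000000e+00,  0.00000000e+00,  0.00000000e+00,
         1.00000000e+00]])}
```

View pics/scene0.png

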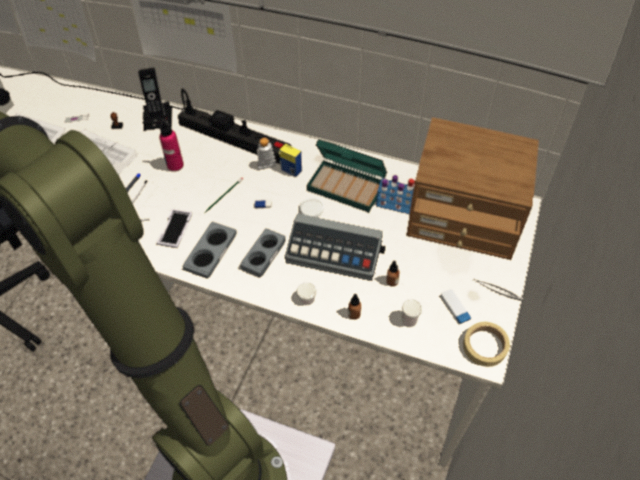

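View pics/top0.png

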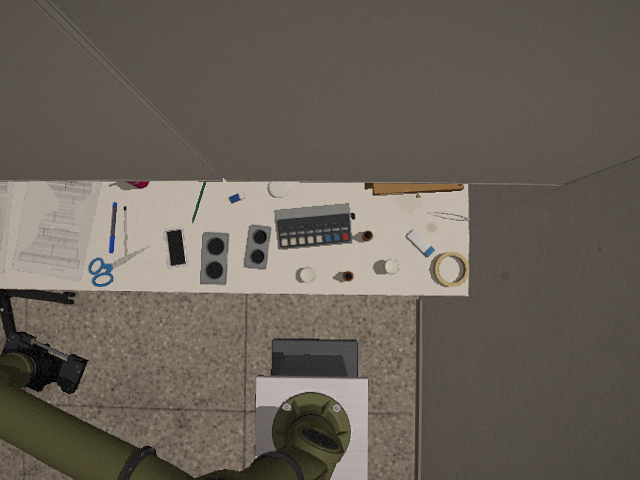

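View pics/wrist0.png

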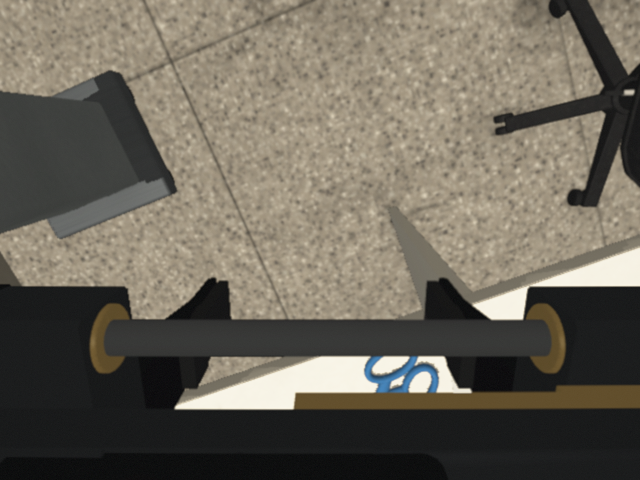

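The scene and top views show the pots, bottles and mailer at the right, the two racks at top px (214,258) and (258,247), and the tray candidate at top px (176,247). The wrist camera sees only the floor.

```bash
cat > h.py <<'E'
from cell import env
import numpy as np, cv2
from scipy.spatial.transform import Rotation as Rn
def cam(n,o=None):
    c=env.get_calibration(n);K=np.array([[c['fx'],0,c['cx']],[0,c['fy'],c['cy']],[0,0,1]])
    if n=='wrist':
        o=o or env.get_obs();Rt=Rn.from_euler('xyz',o['tool_rot'],degrees=True).as_matrix()
        H=np.array(c['hand_eye']);Rc=Rt@H[:3,:3];tc=Rt@H[:3,3]+o['tool_pos']
        R=Rc.T;t=-R@tc
    else: R=np.array(c['R']);t=np.array(c['t'])
    return K,np.array(c['D']),R,t
def p2w(C,xy,z):
    K,D,R,t=C
    xy=np.array(xy,float).reshape(-1,1,2)
    u=cv2.undistortPoints(xy,K,D).reshape(-1,2)
    d=np.c_[u,np.ones(len(u))]@R; c=-R.T@t
    return c+d*((z-c[2])/d[:,2])[:,None]
def w2p(C,X):
    K,D,R,t=C
    return cv2.projectPoints(np.array(X,float).reshape(-1,3),cv2.Rodrigues(R)[0],t,K,D)[0].reshape(-1,2)
E
python3 - <<'E'
from h import *
names=dict(tall_pot_mid=.029,short_pot_mid=.019,dropper_a_mid=.042,mailer_mid=.006,pot_rack=.018,bottle_rack=.024,slide_tray=.01,tape_mid=.0125,forceps_mid=.005)
for n in ['top','scene']:
    env.read_camera(n);C=cam(n)
    for k,z in names.items():
        for d in env.outline_of(n,k)[:3]:
            m=d['mask'];r=cv2.minAreaRect(np.argwhere(m)[:,::-1].astype(np.float32))
            print(n,k,round(d['p'],2),np.round(d['xy']),m.sum(),p2w(C,d['xy'],z)[0].round(3),'rect',p2w(C,cv2.boxPoints(r),z)[:,:2].round(3).tolist() if 'rack' in k or 'tray' in k or 'mailer' in k else '')
print(env.get_obs()['time_s'])
E
```

```text
top tall_pot_mid 0.61 [392. 266.] 209 [ 0.466 -0.22   0.029] rect 
top short_pot_mid 0.65 [306. 276.] 188 [0.434 0.018 0.019] rect 
top dropper_a_mid 0.59 [176. 252.] 748 [0.497 0.383 0.042] rect 
top dropper_a_mid 0.49 [352. 277.] 89 [ 0.434 -0.108  0.042] rect 
top mailer_mid 0.64 [420. 246.] 322 [ 0.521 -0.305  0.006] rect [[0.549, -0.262], [0.572, -0.284], [0.515, -0.347], [0.492, -0.325]]
top pot_rack 0.84 [216. 259.] 1346 [0.48  0.276 0.018] rect [[0.406, 0.317], [0.555, 0.316], [0.554, 0.24], [0.405, 0.242]]
top pot_rack 0.34 [461. 270.] 539 [ 0.457 -0.417  0.018] rect [[0.456, -0.32], [0.526, -0.389], [0.459, -0.458], [0.389, -0.388]]
top bottle_rack 0.61 [308. 277.] 177 [0.43  0.013 0.024] rect [[0.456, 0.036], [0.457, -0.003], [0.418, -0.004], [0.417, 0.035]]
top bottle_rack 0.6 [257. 249.] 828 [0.509 0.159 0.024] rect [[0.458, 0.189], [0.578, 0.177], [0.572, 0.121], [0.452, 0.134]]
top slide_tray 0.77 [175. 251.] 749 [0.5   0.395 0.01 ] rect [[0.562, 0.433], [0.57, 0.376], [0.458, 0.358], [0.449, 0.414]]
top slide_tray 0.39 [391. 268.] 211 [ 0.46  -0.221  0.01 ] rect [[0.4
[... 755 characters left out ...]
 0.316], [0.548, 0.234], [0.387, 0.241]]
scene bottle_rack 0.7 [264. 249.] 1262 [0.518 0.153 0.024] rect [[0.453, 0.191], [0.595, 0.18], [0.572, 0.113], [0.434, 0.127]]
scene slide_tray 0.96 [177. 228.] 803 [0.513 0.387 0.01 ] rect [[0.456, 0.415], [0.578, 0.435], [0.568, 0.37], [0.449, 0.354]]
scene slide_tray 0.27 [350. 307.] 247 [ 0.447 -0.085  0.01 ] rect [[0.476, -0.07], [0.485, -0.096], [0.427, -0.115], [0.418, -0.091]]
scene tape_mid 0.56 [480. 357.] 983 [ 0.424 -0.385  0.012] rect 
scene forceps_mid 0.62 [306. 295.] 407 [0.447 0.019 0.005] rect 
scene forceps_mid 0.53 [414. 312.] 430 [ 0.488 -0.221  0.005] rect 
scene forceps_mid 0.46 [500. 294.] 291 [ 0.603 -0.395  0.005] rect 
1.15
```

Run:
```python
import cv2
t=cv2.imread('pics/top0.png')
cv2.imwrite('pics/t_right.png',cv2.resize(t[200:300,280:480],None,fx=4,fy=4,interpolation=cv2.INTER_CUBIC))
cv2.imwrite('pics/t_left.png',cv2.resize(t[210:300,150:300],None,fx=5,fy=5,interpolation=cv2.INTER_CUBIC))
t=cv2.imread('pics/scene0.png')
cv2.imwrite('pics/s_right.png',cv2.resize(t[240:370,280:520],None,fx=3.3,fy=3.3,interpolation=cv2.INTER_CUBIC))
cv2.imwrite('pics/s_left.png',cv2.resize(t[190:290,150:300],None,fx=5,fy=5,interpolation=cv2.INTER_CUBIC))
```

```text
(no output)
```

View pics/t_right.png

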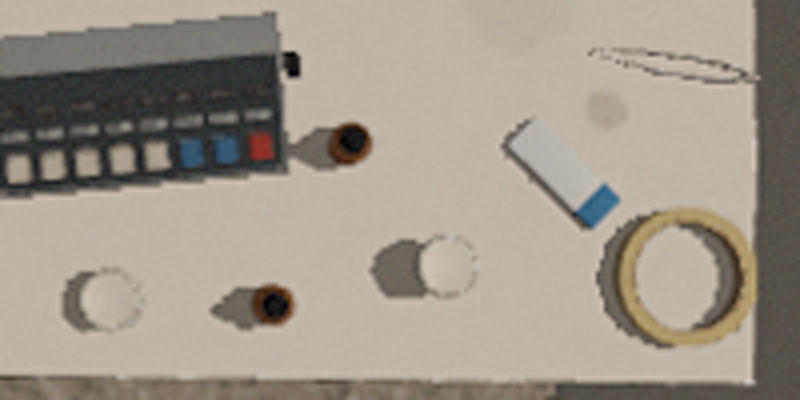

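View pics/t_left.png

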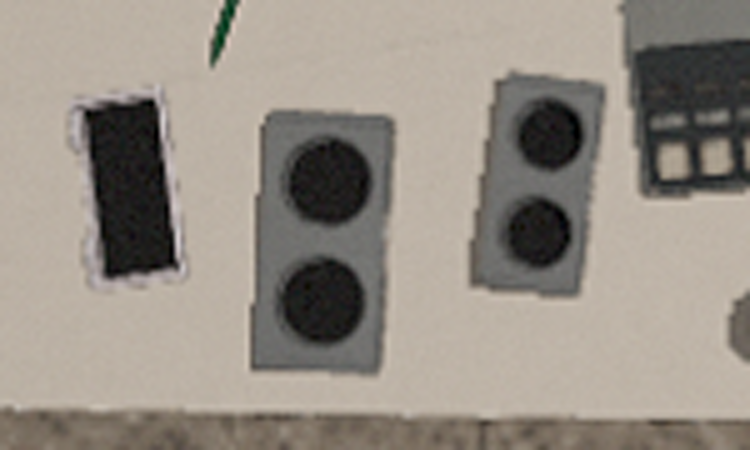

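View pics/s_right.png

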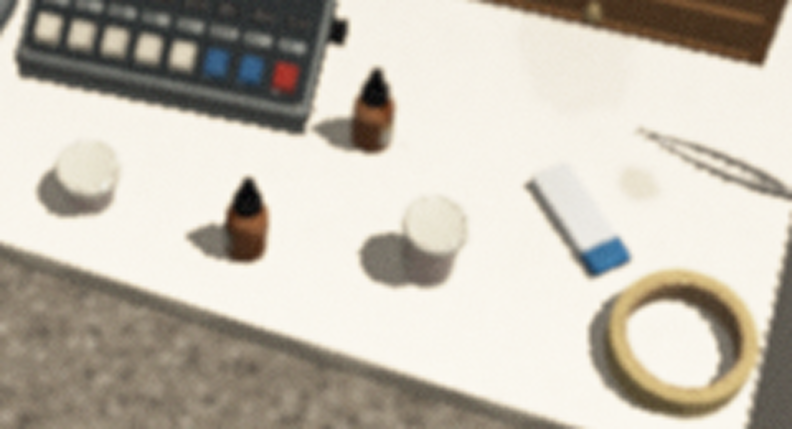

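View pics/s_left.png

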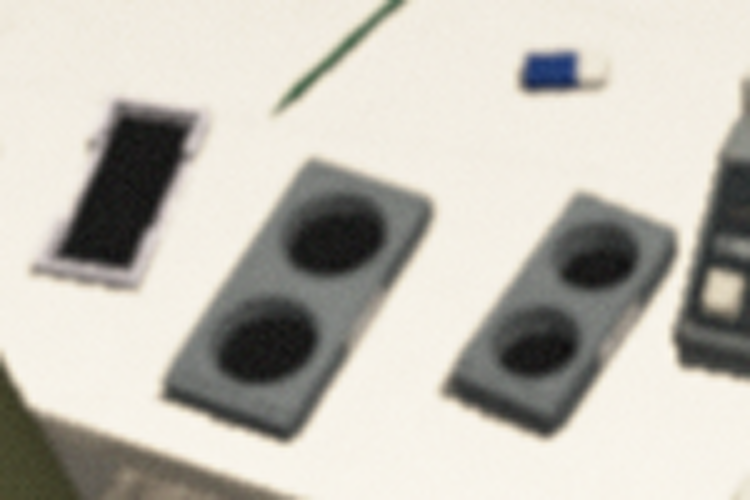

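Run:
```python
from h import *
def un(o,f,p): return (np.array(p,float)+.5)/f-.5+np.array(o)
T=cam('top');S=cam('scene')
def sh(n,C,o,f,pts,z):
    w=p2w(C,un(o,f,pts),z)[:,:2]; print(n,w.round(4).tolist(),'mean',w.mean(0).round(4))
    if len(w)==4:
        print('   sides',np.linalg.norm(w-np.roll(w,-1,0),axis=1).round(3), 'ang long', [round(float(np.degrees(np.arctan2(*(v[::-1])))),1) for v in (w[1]-w[2], w[0]-w[3], w[0]-w[1])])
r=(280,200);l=(150,210);sr=(280,240);sl=(150,190)
sh('short T',T,r,4,[(110,299)],.038);sh('short S',S,sr,3.3,[(88,167)],.038)
sh('tall T',T,r,4,[(447,266)],.058);sh('tall S',S,sr,3.3,[(435,223)],.058)
sh('near T cap',T,r,4,[(274,306)],.075);sh('near T ring',T,r,4,[(272,304)],.045);sh('near S',S,sr,3.3,[(249,181)],.083)
sh('rear T cap',T,r,4,[(352,139)],.075);sh('rear T ring',T,r,4,[(350,144)],.045);sh('rear S',S,sr,3.3,[(376,71)],.083)
sh('mailer T',T,r,4,[(528,118),(503,145),(590,228),(620,197)],.012)
sh('mailer S',S,sr,3.3,[(565,165),(531,182),(592,265),(629,247)],.012)
sh('pot T',T,l,5,[(266,110),(394,117),(380,374),(252,370)],.018)
sh('pot S',S,sl,5,[(313,158),(434,205),(290,425),(168,380)],.018)
sh('pot wells T',T,l,5,[(329,181),(323,301)],.01)
sh('bot T',T,l,5,[(508,73),(605,85),(580,296),(472,286)],.024)
sh('bot S',S,sl,5,[(580,192),(678,235),(552,415),(452,378)],.024)
sh('bot wells T',T,l,5,[(549,134),(539,232)],.012)
sh('tray T',T,l,5,[(70,100),(160,88),(185,275),(95,288)],.01)
sh('tray S',S,sl,5,[(118,100),(208,118),(137,285),(35,268)],.012)
```

```text
short T [[0.4386, 0.0155]] mean [0.4386 0.0155]
short S [[0.4386, 0.0142]] mean [0.4386 0.0142]
tall T [[0.4639, -0.2149]] mean [ 0.4639 -0.2149]
tall S [[0.4645, -0.2157]] mean [ 0.4645 -0.2157]
near T cap [[0.4353, -0.096]] mean [ 0.4353 -0.096 ]
near T ring [[0.4365, -0.0963]] mean [ 0.4365 -0.0963]
near S [[0.4379, -0.0974]] mean [ 0.4379 -0.0974]
rear T cap [[0.5487, -0.1478]] mean [ 0.5487 -0.1478]
rear T ring [[0.5476, -0.1492]] mean [ 0.5476 -0.1492]
rear S [[0.5485, -0.1482]] mean [ 0.5485 -0.1482]
mailer T [[0.5702, -0.2785], [0.5508, -0.2608], [0.4927, -0.3226], [0.5149, -0.344]] mean [ 0.5321 -0.3015]
   sides [0.026 0.085 0.031 0.086] ang long [46.8, 49.8, -42.5]
mailer S [[0.5689, -0.2845], [0.5473, -0.2657], [0.4979, -0.3206], [0.52, -0.3411]] mean [ 0.5336 -0.303 ]
   sides [0.029 0.074 0.03  0.075] ang long [48.0, 49.2, -41.0]
pot T [[0.5557, 0.3142], [0.5526, 0.2408], [0.4072, 0.2455], [0.4083, 0.3185]] mean [0.4809 0.2797]
   sides [0.073 0.145 0.073 0.148] ang long [-1.8, -1.6, 87.5]
pot S [[0.5557, 0.3095], [0.5498, 0.2405], [0.41, 0.2472], [0.4123, 0.3129]] mean
[... 167 characters left out ...]
.1756], [0.5715, 0.1206], [0.4526, 0.1325], [0.4574, 0.1934]] mean [0.5148 0.1555]
   sides [0.055 0.119 0.061 0.122] ang long [-5.7, -8.4, 83.6]
bot S [[0.5775, 0.175], [0.5698, 0.1206], [0.4541, 0.1341], [0.4567, 0.1858]] mean [0.5145 0.1539]
   sides [0.055 0.116 0.052 0.121] ang long [-6.7, -5.1, 81.9]
bot wells T [[0.5444, 0.1532], [0.4886, 0.1578]] mean [0.5165 0.1555]
tray T [[0.5609, 0.4302], [0.5684, 0.3779], [0.4615, 0.3603], [0.4533, 0.4123]] mean [0.511  0.3952]
   sides [0.053 0.108 0.053 0.109] ang long [9.3, 9.4, 98.1]
tray S [[0.5593, 0.424], [0.5646, 0.3747], [0.4597, 0.3573], [0.4511, 0.4098]] mean [0.5087 0.3914]
   sides [0.05  0.106 0.053 0.109] ang long [9.4, 7.4, 96.1]
```

Both cameras agree within about 2 mm, and the sizes match. Next is a helper that works out the shifts in tool axes.

```bash
cat > plan.py <<'E'
from h import *
import sys,json
# usage: plan.py x y z yaw [n]   (from the measured pose; smooth rows in tool axes)
def rows(x,y,z,yaw,n=None,cos=True):
    o=env.get_obs();p=np.array(o['tool_pos']);a=o['tool_rot'][2]
    d=np.array([x,y,z])-p; dy=(yaw-a+180)%360-180
    L=np.linalg.norm(d)*1000
    if n is None: n=int(max(2,np.ceil(max(L*1.5/42,abs(dy)*1.5/8.2,2))))
    s=(1-np.cos(np.pi*np.arange(1,n+1)/n))/2
    out=[];q=p.copy();ya=a
    for i in range(n):
        t=p+d*s[i]; v=(t-q)*1000; c,sn=np.cos(np.radians(ya)),np.sin(np.radians(ya))
        r=[v[0]*c+v[1]*sn,-v[2],-v[0]*sn+v[1]*c]; r=[int(round(k)) for k in r]
        q=q+np.array([r[0]*c-r[2]*sn,r[0]*sn+r[2]*c,-r[1]])/1000
        tr=int(round(-(a+dy*s[i]-ya))); ya-=tr
        out.append([r,[0,tr,0]])
    print('t',round(o['time_s'],2),'pos',p.round(4),'rot',np.round(o['tool_rot'],1),'w',round(o['grip_width'],4),'n',n,'end',q.round(4),round(ya,1))
    print(json.dumps(out))
a=[float(v) for v in sys.argv[1:]]
rows(*a[:4],int(a[4]) if len(a)>4 else None)
E
python3 plan.py 0.44 0.34 0.2 80 12
```

```text
t 1.15 pos [0.2337 0.6065 0.2226] rot [-90.   -0.   68.9] w 0.0871 n 12 end [0.4404 0.3398 0.1996] 79.9
[[[-3, 0, -5], [0, 0, 0]], [[-9, 2, -14], [0, -1, 0]], [[-14, 1, -23], [0, -1, 0]], [[-19, 3, -29], [0, -1, 0]], [[-23, 2, -34], [0, -1, 0]], [[-25, 3, -35], [0, -2, 0]], [[-26, 3, -35], [0, -1, 0]], [[-26, 3, -32], [0, -1, 0]], [[-22, 2, -27], [0, -1, 0]], [[-17, 2, -21], [0, -1, 0]], [[-11, 1, -12], [0, -1, 0]], [[-4, 1, -5], [0, 0, 0]]]
```

Emit:
carry_out([
  [[-3,0,-5],[0,0,0]],
  [[-9,2,-14],[0,-1,0]],
  [[-14,1,-23],[0,-1,0]],
  [[-19,3,-29],[0,-1,0]],
  [[-23,2,-34],[0,-1,0]],
  [[-25,3,-35],[0,-2,0]],
  [[-26,3,-35],[0,-1,0]],
  [[-26,3,-32],[0,-1,0]],
  [[-22,2,-27],[0,-1,0]],
  [[-17,2,-21],[0,-1,0]],
  [[-11,1,-12],[0,-1,0]],
  [[-4,1,-5],[0,0,0]],
], jaw=0.75, squeeze=15)

```text
time_s: 2.35
tool_pos: [0.442, 0.3372, 0.1997]
tool_rot: [-90.0, 0.0, 79.7]
force: [0.3, 0.2, -0.1]
grip_width: 0.0654
```

```bash
python3 plan.py 0.4386 0.015 0.15 88 12
python3 - <<'E'
from h import *
o=env.get_obs();im=env.read_camera('wrist');cv2.imwrite("pics/w1.png",im[:,:,::-1])
C=cam('wrist',o)
for n,X in dict(pf=(.515,.2785,.004),pn=(.447,.2805,.004),bf=(.5435,.153,.004),bn=(.4875,.158,.004),tray=(.51,.394,.003)).items(): print(n,w2p(C,X).round(0))
E
```

```text
t 2.35 pos [0.442  0.3372 0.1997] rot [-90.    0.   79.7] w 0.0654 n 12 end [0.4387 0.0151 0.1497] 87.7
[[[-5, 1, -1], [0, 0, 0]], [[-16, 2, -3], [0, -1, 0]], [[-26, 4, -3], [0, 0, 0]], [[-33, 5, -6], [0, -1, 0]], [[-38, 6, -5], [0, -1, 0]], [[-41, 7, -5], [0, -1, 0]], [[-42, 6, -4], [0, -1, 0]], [[-39, 6, -3], [0, -1, 0]], [[-33, 5, -2], [0, -1, 0]], [[-26, 4, -1], [0, -1, 0]], [[-16, 3, -1], [0, 0, 0]], [[-5, 1, 0], [0, 0, 0]]]
pf [[281. 295.]]
pn [[268. 228.]]
bf [[167. 341.]]
bn [[155. 289.]]
tray [[397. 270.]]
```

View pics/w1.png

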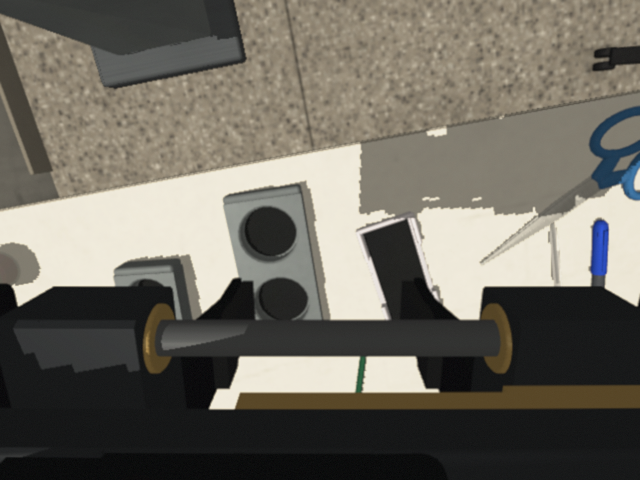

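The wrist view matches: the near pot well is at (270,232) against (268,228) predicted, and the far one at (284,298) against (281,295). The tray sits around (397,270).

Emit:
carry_out([
  [[-5,1,-1],[0,0,0]],
  [[-16,2,-3],[0,-1,0]],
  [[-26,4,-3],[0,0,0]],
  [[-33,5,-6],[0,-1,0]],
  [[-38,6,-5],[0,-1,0]],
  [[-41,7,-5],[0,-1,0]],
  [[-42,6,-4],[0,-1,0]],
  [[-39,6,-3],[0,-1,0]],
  [[-33,5,-2],[0,-1,0]],
  [[-26,4,-1],[0,-1,0]],
  [[-16,3,-1],[0,0,0]],
  [[-5,1,0],[0,0,0]],
])

```text
time_s: 3.6
tool_pos: [0.438, 0.017, 0.1495]
tool_rot: [-90.0, -0.0, 87.9]
force: [-0.3, 0.3, -0.5]
grip_width: 0.0657
```

```bash
python3 plan.py 0.4386 0.015 0.022 88 12
python3 - <<'E'
from h import *
o=env.get_obs();im=env.read_camera('wrist');cv2.imwrite("pics/w2.png",im[:,:,::-1])
C=cam('wrist',o)
print(w2p(C,(.4386,.015,.038)))
for d in env.outline_of('wrist','short_pot_mid')[:2]: print(d['p'],d['xy'],p2w(C,d['xy'],.03))
E
```

```text
t 3.6 pos [0.438  0.017  0.1495] rot [-90.   -0.   87.9] w 0.0657 n 12 end [0.4389 0.0149 0.0225] 87.9
[[[0, 2, 0], [0, 0, 0]], [[0, 7, 0], [0, 0, 0]], [[0, 10, 0], [0, 0, 0]], [[0, 13, 0], [0, 0, 0]], [[-1, 15, 0], [0, 0, 0]], [[0, 17, 0], [0, 0, 0]], [[0, 16, 0], [0, 0, 0]], [[0, 16, 0], [0, 0, 0]], [[-1, 13, -1], [0, 0, 0]], [[0, 10, 0], [0, 0, 0]], [[0, 6, 0], [0, 0, 0]], [[0, 2, 0], [0, 0, 0]]]
[[323.77146017 236.96940491]]
0.72 [324.3, 239.8] [[0.44294846 0.01515824 0.03      ]]
```

View pics/w2.png

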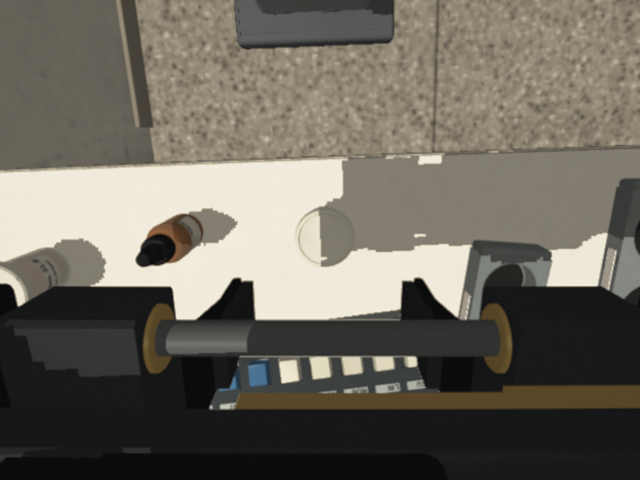

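The pot lid is at (325,237), as predicted. Going straight down.

Emit:
carry_out([
  [[0,3,0],[0,0,0]],
  [[0,7,0],[0,0,0]],
  [[0,10,0],[0,0,0]],
  [[0,13,0],[0,0,0]],
  [[0,15,0],[0,0,0]],
  [[0,17,0],[0,0,0]],
  [[0,16,0],[0,0,0]],
  [[0,15,0],[0,0,0]],
  [[0,13,0],[0,0,0]],
  [[0,10,0],[0,0,0]],
  [[0,6,0],[0,0,0]],
  [[0,2,0],[0,0,0]],
])

```text
time_s: 4.9
tool_pos: [0.4378, 0.0176, 0.0217]
tool_rot: [-89.9, 0.0, 87.9]
force: [-0.1, 0.3, -0.4]
grip_width: 0.0655
```

Emit:
carry_out([
  [[0,0,0],[0,0,0]],
  [[0,0,0],[0,0,0]],
  [[0,0,0],[0,0,0]],
  [[0,0,0],[0,0,0]],
  [[0,0,0],[0,0,0]],
  [[0,0,0],[0,0,0]],
  [[0,0,0],[0,0,0]],
  [[0,0,0],[0,0,0]],
], jaw=0.3, squeeze=15)

```text
time_s: 5.7
tool_pos: [0.4388, 0.0178, 0.023]
tool_rot: [-90.0, -0.0, 87.9]
force: [0.2, 0.2, 3.7]
grip_width: 0.0417
```

Emit:
carry_out([
  [[0,0,0],[0,0,0]],
  [[0,0,0],[0,0,0]],
  [[0,0,0],[0,0,0]],
])

```text
time_s: 6.0
tool_pos: [0.4388, 0.0178, 0.0229]
tool_rot: [-90.0, -0.0, 87.9]
force: [-0.5, -0.6, 5.6]
grip_width: 0.0418
```

Run:
```python
from h import *
for n in ['wrist','scene']:
    im=env.read_camera(n);cv2.imwrite(f"pics/{n}3.png",im[:,:,::-1])
im=cv2.imread('pics/scene3.png')[220:340,230:380];cv2.imwrite('pics/scene3c.png',cv2.resize(im,None,fx=5,fy=5,interpolation=cv2.INTER_CUBIC))
```

```text
(no output)
```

View pics/wrist3.png

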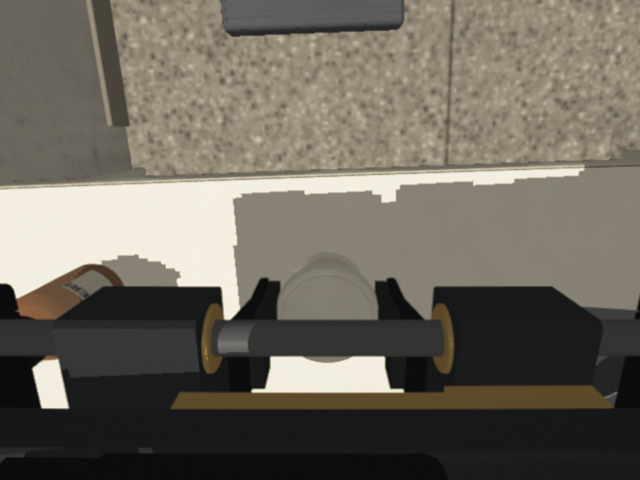

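View pics/scene3c.png

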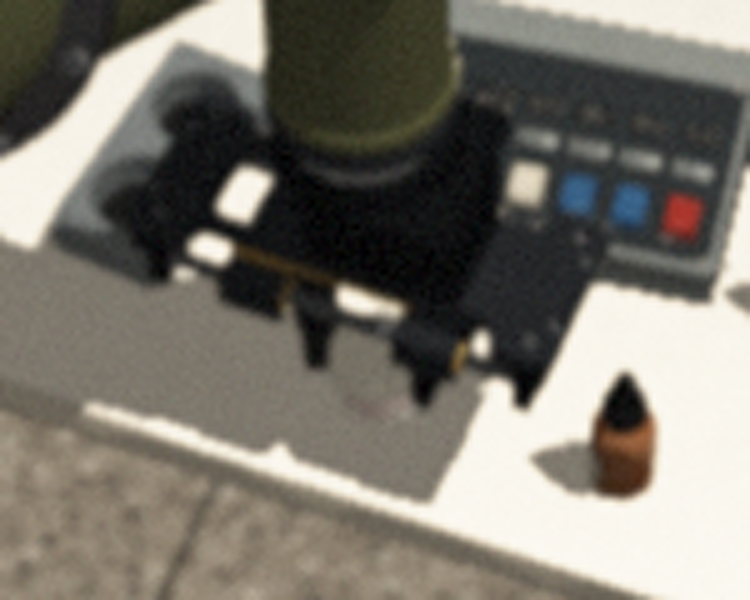

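The lid is centred between the pads. Test lift.

Emit:
carry_out([
  [[0,-2,0],[0,0,0]],
  [[0,-4,0],[0,0,0]],
  [[0,-8,0],[0,0,0]],
  [[0,-12,0],[0,0,0]],
  [[0,-16,0],[0,0,0]],
  [[0,-18,0],[0,0,0]],
  [[0,-18,0],[0,0,0]],
  [[0,-15,0],[0,0,0]],
  [[0,-10,0],[0,0,0]],
  [[0,-5,0],[0,0,0]],
  [[0,-2,0],[0,0,0]],
  [[0,0,0],[0,0,0]],
])

```text
time_s: 7.3
tool_pos: [0.4382, 0.0177, 0.1324]
tool_rot: [-90.0, 0.0, 87.9]
force: [-0.2, -0.1, 0.7]
grip_width: 0.0418
```

```bash
python3 - <<'E'
from h import *
for n in ['wrist','scene']:
    im=env.read_camera(n);cv2.imwrite(f"pics/{n}4.png",im[:,:,::-1])
im=cv2.imread('pics/scene4.png')[180:330,230:380];cv2.imwrite('pics/scene4c.png',cv2.resize(im,None,fx=4,fy=4,interpolation=cv2.INTER_CUBIC))
E
python3 plan.py .517 .279 .15 88
```

```text
t 7.4 pos [0.4378 0.0176 0.1319] rot [-89.9   0.   87.9] w 0.0416 n 10 end [0.5173 0.2789 0.1499] 87.9
[[[6, 0, -2], [0, 0, 0]], [[19, -2, -5], [0, 0, 0]], [[29, -2, -7], [0, 0, 0]], [[37, -2, -10], [0, 0, 0]], [[41, -3, -11], [0, 0, 0]], [[41, -3, -11], [0, 0, 0]], [[37, -2, -9], [0, 0, 0]], [[29, -2, -8], [0, 0, 0]], [[19, -2, -5], [0, 0, 0]], [[6, 0, -2], [0, 0, 0]]]
```

View pics/wrist4.png

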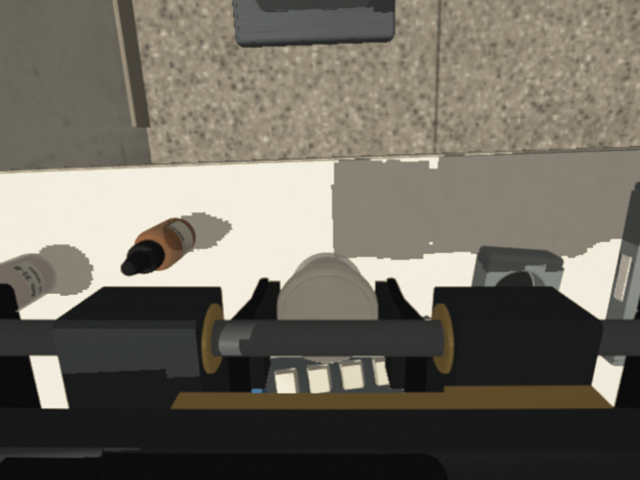

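View pics/scene4c.png

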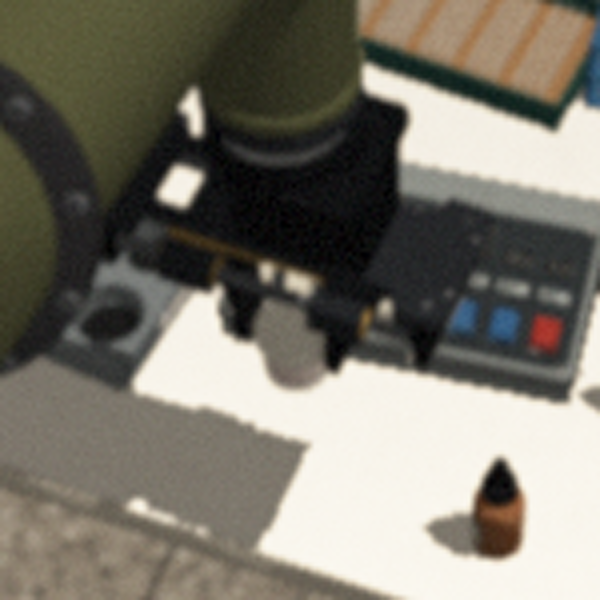

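The pot is held upright between the pads. Carrying it to the far wide well.

Emit:
carry_out([
  [[6,0,-2],[0,0,0]],
  [[19,-2,-5],[0,0,0]],
  [[29,-2,-7],[0,0,0]],
  [[37,-2,-10],[0,0,0]],
  [[41,-3,-11],[0,0,0]],
  [[41,-3,-11],[0,0,0]],
  [[37,-2,-9],[0,0,0]],
  [[29,-2,-8],[0,0,0]],
  [[19,-2,-5],[0,0,0]],
  [[6,0,-2],[0,0,0]],
  [[0,0,0],[0,0,0]],
  [[0,0,0],[0,0,0]],
])

```text
time_s: 8.6
tool_pos: [0.5177, 0.2775, 0.15]
tool_rot: [-90.0, 0.1, 87.9]
force: [0.1, -0.6, -1.1]
grip_width: 0.0414
```

```bash
python3 plan.py .517 .279 .040 88 12;python3 - <<'E'
from h import *
im=env.read_camera('wrist');cv2.imwrite(f"pics/w5.png",im[:,:,::-1])
C=cam('wrist')
print(w2p(C,[(.515,.2785,.004),(.447,.2805,.004)]))
E
```

```text
t 8.6 pos [0.5177 0.2775 0.15  ] rot [-90.    0.1  87.9] w 0.0414 n 12 end [0.5168 0.2795 0.04  ] 87.9
[[[0, 2, 0], [0, 0, 0]], [[0, 5, 0], [0, 0, 0]], [[0, 9, 0], [0, 0, 0]], [[0, 12, 0], [0, 0, 0]], [[1, 13, 0], [0, 0, 0]], [[0, 14, 0], [0, 0, 0]], [[0, 14, 0], [0, 0, 0]], [[0, 14, 1], [0, 0, 0]], [[0, 11, 0], [0, 0, 0]], [[0, 9, 0], [0, 0, 0]], [[0, 5, 0], [0, 0, 0]], [[1, 2, 0], [0, 0, 0]]]
[[328.16276564 221.57563576]
 [327.43156099 133.88716226]]
```

View pics/w5.png

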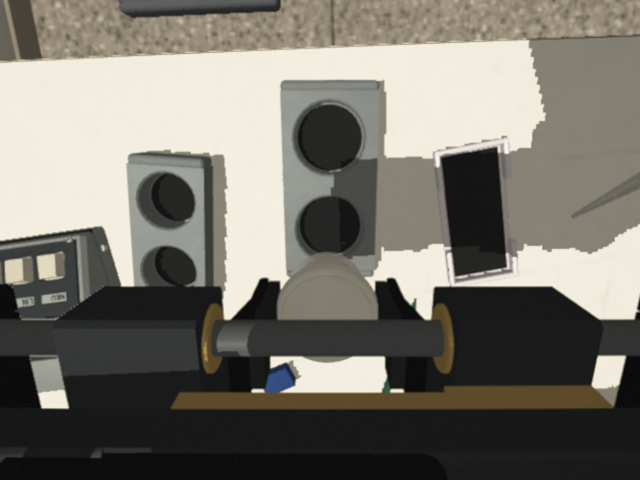

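Run:
```python
from h import *
C=cam('wrist')
print(p2w(C,[(329,136),(329,223)],.004).round(4))
print('bot floor',p2w(C,[(174,196)],.004).round(4),'rim near',p2w(C,[(166,199)],.024).round(4))
w=p2w(C,[(433,150),(508,138),(518,275),(452,287)],.012);print(w.round(4),w.mean(0))
```

```text
[[0.4486 0.2816 0.004 ]
 [0.5162 0.2791 0.004 ]]
bot floor [[0.4897 0.1576 0.004 ]] rim near [[0.4887 0.1593 0.024 ]]
[[0.4615 0.3587 0.012 ]
 [0.4548 0.4141 0.012 ]
 [0.5635 0.4313 0.012 ]
 [0.5719 0.3779 0.012 ]] [0.51294192 0.39548911 0.012     ]
```

Emit:
carry_out([
  [[0,2,0],[0,0,0]],
  [[0,6,0],[0,0,0]],
  [[0,10,0],[0,0,0]],
  [[0,14,0],[0,0,0]],
  [[1,16,0],[0,0,0]],
  [[0,16,0],[0,0,0]],
  [[0,15,0],[0,0,0]],
  [[0,13,0],[0,0,0]],
  [[0,10,0],[0,0,0]],
  [[0,7,0],[0,0,0]],
  [[0,5,0],[0,0,0]],
  [[0,3,0],[0,0,0]],
])

```text
time_s: 9.85
tool_pos: [0.518, 0.2801, 0.0334]
tool_rot: [-90.0, -0.0, 87.9]
force: [-1.1, 0.1, 0.1]
grip_width: 0.0416
```

Emit:
carry_out([
  [[0,2,0],[0,0,0]],
  [[0,2,0],[0,0,0]],
  [[0,0,0],[0,0,0]],
  [[0,0,0],[0,0,0]],
])

```text
time_s: 10.25
tool_pos: [0.5181, 0.2801, 0.0299]
tool_rot: [-90.0, -0.0, 87.9]
force: [0.2, -0.7, -0.1]
grip_width: 0.0417
```

Emit:
carry_out([
  [[0,1,0],[0,0,0]],
  [[0,1,0],[0,0,0]],
  [[0,1,0],[0,0,0]],
  [[0,0,0],[0,0,0]],
  [[0,0,0],[0,0,0]],
])

```text
time_s: 10.75
tool_pos: [0.518, 0.2801, 0.027]
tool_rot: [-90.0, -0.0, 87.9]
force: [-1.3, -0.5, 3.6]
grip_width: 0.0413
```

Emit:
carry_out([
  [[0,0,0],[0,0,0]],
  [[0,0,0],[0,0,0]],
  [[0,0,0],[0,0,0]],
  [[0,0,0],[0,0,0]],
  [[0,0,0],[0,0,0]],
], jaw=0.75)

```text
time_s: 11.25
tool_pos: [0.5179, 0.2799, 0.0264]
tool_rot: [-90.0, 0.0, 87.9]
force: [0.3, -0.2, -0.2]
grip_width: 0.0641
```

Emit:
carry_out([
  [[0,-3,0],[0,0,0]],
  [[0,-7,0],[0,0,0]],
  [[0,-12,0],[0,0,0]],
  [[0,-18,0],[0,0,0]],
  [[0,-22,0],[0,0,0]],
  [[0,-24,0],[0,0,0]],
  [[0,-22,0],[0,0,0]],
  [[0,-18,0],[0,0,0]],
  [[0,-12,0],[0,0,0]],
  [[0,-7,0],[0,0,0]],
  [[0,-3,0],[0,0,0]],
])

```text
time_s: 12.35
tool_pos: [0.5181, 0.2801, 0.1754]
tool_rot: [-90.0, -0.0, 87.9]
force: [-0.4, -0.4, -0.4]
grip_width: 0.0654
```

```bash
python3 plan.py .4642 -.2155 .18 88 ;python3 - <<'E'
from h import *
im=env.read_camera('wrist');cv2.imwrite(f"pics/w6.png",im[:,:,::-1])
E
```

```text
t 12.35 pos [0.5181 0.2801 0.1754] rot [-90.   -0.   87.9] w 0.0654 n 18 end [ 0.4641 -0.2153  0.1804] 87.9
[[[-4, 0, 0], [0, 0, 0]], [[-11, 0, 1], [0, 0, 0]], [[-18, 0, 1], [0, 0, 0]], [[-25, -1, 2], [0, 0, 0]], [[-31, 0, 2], [0, 0, 0]], [[-35, 0, 3], [0, 0, 0]], [[-40, -1, 3], [0, 0, 0]], [[-41, 0, 3], [0, 0, 0]], [[-44, 0, 3], [0, 0, 0]], [[-43, -1, 3], [0, 0, 0]], [[-42, 0, 3], [0, 0, 0]], [[-39, 0, 3], [0, 0, 0]], [[-35, -1, 3], [0, 0, 0]], [[-31, 0, 2], [0, 0, 0]], [[-25, 0, 2], [0, 0, 0]], [[-18, 0, 1], [0, 0, 0]], [[-11, -1, 1], [0, 0, 0]], [[-4, 0, 0], [0, 0, 0]]]
```

View pics/w6.png

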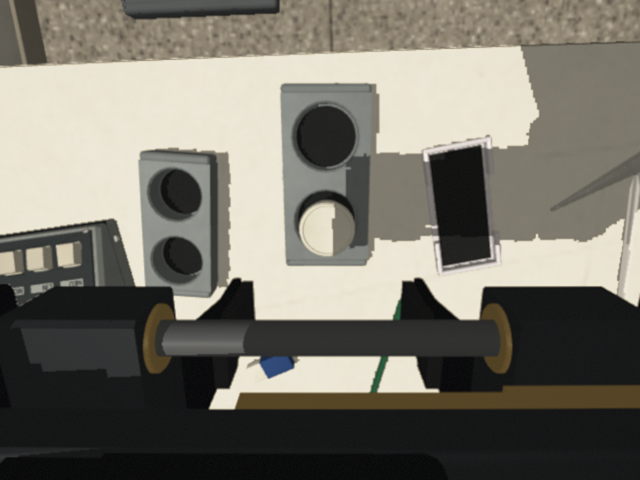

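The short pot is down in the far well, lid at (327,229). Measuring the other wells from this view and travelling to the tall pot.

Run:
```python
from h import *
C=cam('wrist')
print(p2w(C,[(328,136)],.004).round(4), 'lid',p2w(C,[(327,229)],.042).round(4))
print('bot floor',p2w(C,[(181,193),(182,256)],.004).round(4),'rim',p2w(C,[(175,193),(177,257)],.024).round(4))
w=p2w(C,[(422,150),(491,137),(501,264),(440,274)],.012);print(w.round(4),w.mean(0))
```

```text
[[0.4493 0.2838 0.004 ]] lid [[0.5182 0.2804 0.042 ]]
bot floor [[0.4916 0.157  0.004 ]
 [0.5477 0.1503 0.004 ]] rim [[0.4886 0.1598 0.024 ]
 [0.5423 0.1539 0.024 ]]
[[0.4629 0.3592 0.012 ]
 [0.4546 0.4143 0.012 ]
 [0.5628 0.4311 0.012 ]
 [0.5701 0.378  0.012 ]] [0.51258382 0.39565589 0.012     ]
```

Emit:
carry_out([
  [[-4,0,0],[0,0,0]],
  [[-11,0,1],[0,0,0]],
  [[-18,0,1],[0,0,0]],
  [[-25,-1,2],[0,0,0]],
  [[-31,0,2],[0,0,0]],
  [[-35,0,3],[0,0,0]],
  [[-40,-1,3],[0,0,0]],
  [[-41,0,3],[0,0,0]],
  [[-44,0,3],[0,0,0]],
  [[-43,-1,3],[0,0,0]],
  [[-42,0,3],[0,0,0]],
  [[-39,0,3],[0,0,0]],
])

```text
time_s: 13.6
tool_pos: [0.4756, -0.0953, 0.1773]
tool_rot: [-90.0, -0.0, 87.8]
force: [2.0, 0.1, 0.4]
grip_width: 0.0655
```

Emit:
carry_out([
  [[-35,-1,3],[0,0,0]],
  [[-31,0,2],[0,0,0]],
  [[-25,0,2],[0,0,0]],
  [[-18,0,1],[0,0,0]],
  [[-11,-1,1],[0,0,0]],
  [[-4,0,0],[0,0,0]],
  [[0,0,0],[0,0,0]],
  [[0,0,0],[0,0,0]],
])

```text
time_s: 14.4
tool_pos: [0.464, -0.2144, 0.1794]
tool_rot: [-90.0, -0.0, 88.0]
force: [0.4, 0.0, 0.4]
grip_width: 0.0653
```

```bash
python3 plan.py .4642 -.2155 .036 88 12;python3 - <<'E'
from h import *
im=env.read_camera('wrist');cv2.imwrite(f"pics/w7.png",im[:,:,::-1])
print(w2p(cam('wrist'),[(.4642,-.2155,.058)]))
E
```

```text
t 14.4 pos [ 0.464  -0.2144  0.1794] rot [-90.  -0.  88.] w 0.0653 n 12 end [ 0.464  -0.2154  0.0364] 88.0
[[[0, 2, 0], [0, 0, 0]], [[0, 8, 0], [0, 0, 0]], [[0, 11, 0], [0, 0, 0]], [[0, 15, 0], [0, 0, 0]], [[0, 17, 0], [0, 0, 0]], [[-1, 19, 0], [0, 0, 0]], [[0, 18, 0], [0, 0, 0]], [[0, 18, 0], [0, 0, 0]], [[0, 14, 0], [0, 0, 0]], [[0, 12, 0], [0, 0, 0]], [[0, 7, 0], [0, 0, 0]], [[0, 2, 0], [0, 0, 0]]]
[[324.73234745 232.83827957]]
```

View pics/w7.png

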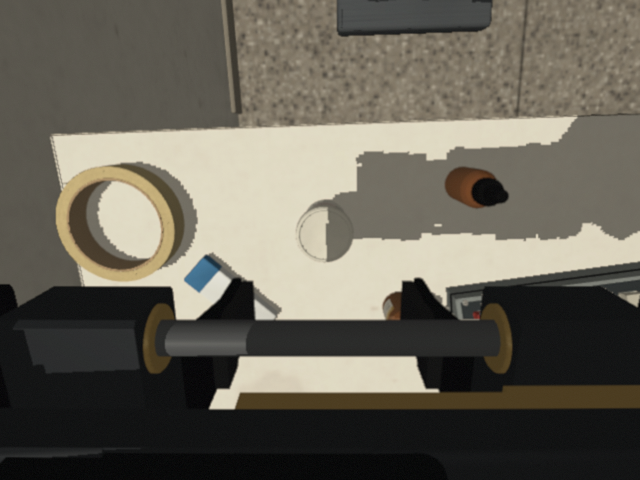

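The lid is at (325,234) as predicted. Descending.

Emit:
carry_out([
  [[0,2,0],[0,0,0]],
  [[0,8,0],[0,0,0]],
  [[0,11,0],[0,0,0]],
  [[0,15,0],[0,0,0]],
  [[0,17,0],[0,0,0]],
  [[-1,19,0],[0,0,0]],
  [[0,18,0],[0,0,0]],
  [[0,18,0],[0,0,0]],
  [[0,14,0],[0,0,0]],
  [[0,12,0],[0,0,0]],
  [[0,7,0],[0,0,0]],
  [[0,2,0],[0,0,0]],
])

```text
time_s: 15.65
tool_pos: [0.4635, -0.2163, 0.0357]
tool_rot: [-89.9, -0.0, 87.9]
force: [0.6, -0.5, 1.0]
grip_width: 0.0651
```

Emit:
carry_out([
  [[0,0,0],[0,0,0]],
  [[0,0,0],[0,0,0]],
  [[0,0,0],[0,0,0]],
  [[0,0,0],[0,0,0]],
  [[0,0,0],[0,0,0]],
  [[0,0,0],[0,0,0]],
  [[0,0,0],[0,0,0]],
  [[0,0,0],[0,0,0]],
], jaw=0.3, squeeze=20)

```text
time_s: 16.45
tool_pos: [0.4644, -0.2165, 0.037]
tool_rot: [-90.1, 0.0, 87.9]
force: [-0.3, -0.4, 4.8]
grip_width: 0.0411
```

Emit:
carry_out([
  [[0,-2,0],[0,0,0]],
  [[0,-4,0],[0,0,0]],
  [[0,-8,0],[0,0,0]],
  [[0,-12,0],[0,0,0]],
  [[0,-16,0],[0,0,0]],
  [[0,-20,0],[0,0,0]],
  [[0,-20,0],[0,0,0]],
  [[0,-20,0],[0,0,0]],
  [[0,-18,0],[0,0,0]],
  [[0,-12,0],[0,0,0]],
  [[0,-8,0],[0,0,0]],
  [[0,-4,0],[0,0,0]],
])

```text
time_s: 17.65
tool_pos: [0.4641, -0.2164, 0.1813]
tool_rot: [-90.1, -0.0, 87.9]
force: [-0.1, -0.3, 0.5]
grip_width: 0.0409
```

```bash
python3 plan.py .449 .282 .18 88 18;python3 - <<'E'
from h import *
im=env.read_camera('wrist');cv2.imwrite(f"pics/w8.png",im[:,:,::-1])
E
```

```text
t 17.65 pos [ 0.4641 -0.2164  0.1813] rot [-90.1  -0.   87.9] w 0.0409 n 18 end [0.4491 0.2824 0.1803] 87.9
[[[4, 0, 0], [0, 0, 0]], [[11, 0, 1], [0, 0, 0]], [[18, 0, 1], [0, 0, 0]], [[25, 0, 2], [0, 0, 0]], [[31, 0, 2], [0, 0, 0]], [[35, 0, 2], [0, 0, 0]], [[40, 0, 3], [0, 0, 0]], [[42, 1, 3], [0, 0, 0]], [[43, 0, 3], [0, 0, 0]], [[43, 0, 2], [0, 0, 0]], [[42, 0, 3], [0, 0, 0]], [[39, 0, 3], [0, 0, 0]], [[36, 0, 2], [0, 0, 0]], [[30, 0, 2], [0, 0, 0]], [[25, 0, 2], [0, 0, 0]], [[19, 0, 1], [0, 0, 0]], [[11, 0, 1], [0, 0, 0]], [[4, 0, 0], [0, 0, 0]]]
```

View pics/w8.png

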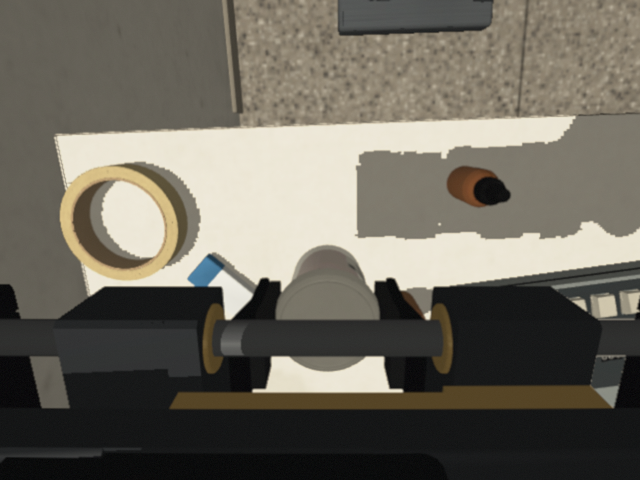

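The tall pot is held upright, with the tips 37 mm above its foot. Carrying it over the near wide well.

Emit:
carry_out([
  [[4,0,0],[0,0,0]],
  [[11,0,1],[0,0,0]],
  [[18,0,1],[0,0,0]],
  [[25,0,2],[0,0,0]],
  [[31,0,2],[0,0,0]],
  [[35,0,2],[0,0,0]],
  [[40,0,3],[0,0,0]],
  [[42,1,3],[0,0,0]],
  [[43,0,3],[0,0,0]],
  [[43,0,2],[0,0,0]],
  [[42,0,3],[0,0,0]],
  [[39,0,3],[0,0,0]],
])

```text
time_s: 18.9
tool_pos: [0.451, 0.16, 0.1789]
tool_rot: [-89.9, 0.0, 88.0]
force: [0.6, -0.2, 0.7]
grip_width: 0.041
```

Emit:
carry_out([
  [[36,0,2],[0,0,0]],
  [[30,0,2],[0,0,0]],
  [[25,0,2],[0,0,0]],
  [[19,0,1],[0,0,0]],
  [[11,0,1],[0,0,0]],
  [[4,0,0],[0,0,0]],
  [[0,0,0],[0,0,0]],
  [[0,0,0],[0,0,0]],
])

```text
time_s: 19.7
tool_pos: [0.4493, 0.2811, 0.1796]
tool_rot: [-90.0, 0.0, 87.8]
force: [-0.3, -0.6, 0.3]
grip_width: 0.0412
```

```bash
python3 plan.py .449 .282 .045 88 12
```

```text
t 19.7 pos [0.4493 0.2811 0.1796] rot [-90.    0.   87.8] w 0.0412 n 12 end [0.4494 0.2821 0.0446] 87.8
[[[0, 2, 0], [0, 0, 0]], [[0, 7, 0], [0, 0, 0]], [[0, 11, 0], [0, 0, 0]], [[0, 14, 0], [0, 0, 0]], [[0, 16, 0], [0, 0, 0]], [[0, 17, 0], [0, 0, 0]], [[1, 18, 0], [0, 0, 0]], [[0, 16, 0], [0, 0, 0]], [[0, 14, 0], [0, 0, 0]], [[0, 11, 0], [0, 0, 0]], [[0, 6, 0], [0, 0, 0]], [[0, 3, 0], [0, 0, 0]]]
```

Emit:
carry_out([
  [[0,2,0],[0,0,0]],
  [[0,7,0],[0,0,0]],
  [[0,11,0],[0,0,0]],
  [[0,14,0],[0,0,0]],
  [[0,16,0],[0,0,0]],
  [[0,17,0],[0,0,0]],
  [[0,18,0],[0,0,0]],
  [[0,16,0],[0,0,0]],
  [[0,14,0],[0,0,0]],
  [[0,11,0],[0,0,0]],
  [[0,6,0],[0,0,0]],
  [[0,3,0],[0,0,0]],
])

```text
time_s: 20.9
tool_pos: [0.4488, 0.2823, 0.0439]
tool_rot: [-90.0, 0.0, 87.9]
force: [0.3, -0.1, -0.5]
grip_width: 0.041
```

Emit:
carry_out([
  [[0,1,0],[0,0,0]],
  [[0,1,0],[0,0,0]],
  [[0,1,0],[0,0,0]],
  [[0,0,0],[0,0,0]],
  [[0,0,0],[0,0,0]],
])

```text
time_s: 21.4
tool_pos: [0.4491, 0.2826, 0.0418]
tool_rot: [-90.0, -0.0, 87.9]
force: [0.4, -0.1, 1.0]
grip_width: 0.0408
```

Emit:
carry_out([
  [[0,1,0],[0,0,0]],
  [[0,0,0],[0,0,0]],
  [[0,0,0],[0,0,0]],
])

```text
time_s: 21.7
tool_pos: [0.4492, 0.2827, 0.0411]
tool_rot: [-90.0, -0.0, 87.9]
force: [-0.4, -1.1, 4.6]
grip_width: 0.0408
```

Emit:
carry_out([
  [[0,0,0],[0,0,0]],
  [[0,0,0],[0,0,0]],
  [[0,0,0],[0,0,0]],
  [[0,0,0],[0,0,0]],
  [[0,0,0],[0,0,0]],
], jaw=0.75)

```text
time_s: 22.2
tool_pos: [0.4489, 0.2824, 0.0404]
tool_rot: [-90.0, 0.0, 87.9]
force: [-0.7, 0.1, 0.3]
grip_width: 0.0642
```

Emit:
carry_out([
  [[0,-3,0],[0,0,0]],
  [[0,-7,0],[0,0,0]],
  [[0,-12,0],[0,0,0]],
  [[0,-18,0],[0,0,0]],
  [[0,-22,0],[0,0,0]],
  [[0,-24,0],[0,0,0]],
  [[0,-22,0],[0,0,0]],
  [[0,-18,0],[0,0,0]],
  [[0,-12,0],[0,0,0]],
  [[0,-7,0],[0,0,0]],
  [[0,-3,0],[0,0,0]],
])

```text
time_s: 23.3
tool_pos: [0.4491, 0.2826, 0.1893]
tool_rot: [-90.0, -0.0, 87.9]
force: [0.6, 0.4, -0.2]
grip_width: 0.0656
```

```bash
python3 plan.py .437 -.0967 .16 86 ;python3 - <<'E'
from h import *
im=env.read_camera('wrist');cv2.imwrite(f"pics/w9.png",im[:,:,::-1])
E
```

```text
t 23.3 pos [0.4491 0.2826 0.1893] rot [-90.   -0.   87.9] w 0.0656 n 14 end [ 0.4374 -0.0963  0.1603] 85.9
[[[-5, 0, 0], [0, 0, 0]], [[-14, 1, 0], [0, 0, 0]], [[-22, 2, 0], [0, 0, 0]], [[-30, 3, 0], [0, 0, 0]], [[-36, 2, 0], [0, 1, 0]], [[-41, 3, -1], [0, 0, 0]], [[-42, 4, -1], [0, 0, 0]], [[-42, 3, -1], [0, 0, 0]], [[-40, 3, -1], [0, 0, 0]], [[-36, 3, -1], [0, 1, 0]], [[-30, 2, -1], [0, 0, 0]], [[-23, 2, -1], [0, 0, 0]], [[-14, 1, 0], [0, 0, 0]], [[-4, 0, -1], [0, 0, 0]]]
```

View pics/w9.png

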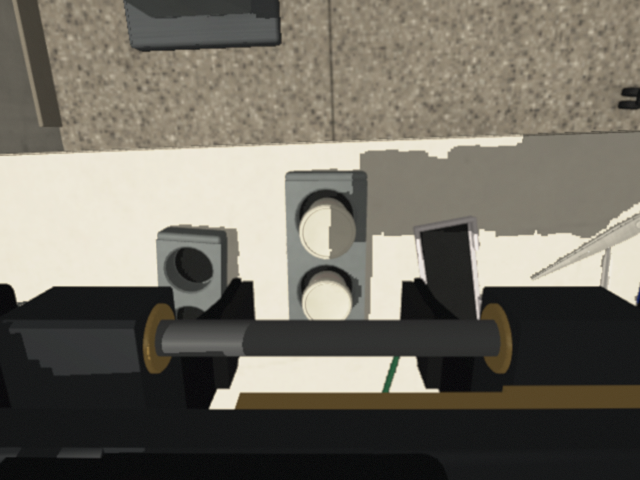

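Both pots stand in their wells (lids at (327,228) and (327,298)). On to the near bottle.

Emit:
carry_out([
  [[-5,0,0],[0,0,0]],
  [[-14,1,0],[0,0,0]],
  [[-22,2,0],[0,0,0]],
  [[-30,3,0],[0,0,0]],
  [[-36,2,0],[0,1,0]],
  [[-41,3,-1],[0,0,0]],
  [[-42,4,-1],[0,0,0]],
  [[-42,3,-1],[0,0,0]],
  [[-40,3,-1],[0,0,0]],
  [[-36,3,-1],[0,1,0]],
  [[-30,2,-1],[0,0,0]],
  [[-23,2,-1],[0,0,0]],
], jaw=0.65)

```text
time_s: 24.55
tool_pos: [0.4359, -0.0816, 0.1597]
tool_rot: [-89.9, -0.0, 85.7]
force: [1.0, -0.0, 0.3]
grip_width: 0.0565
```

Emit:
carry_out([
  [[-14,1,0],[0,0,0]],
  [[-4,0,-1],[0,0,0]],
  [[0,0,0],[0,0,0]],
  [[0,0,0],[0,0,0]],
])

```text
time_s: 24.95
tool_pos: [0.437, -0.0957, 0.1593]
tool_rot: [-90.0, -0.0, 86.0]
force: [0.2, 0.8, 0.9]
grip_width: 0.0562
```

```bash
python3 plan.py .437 -.0967 .025 86 12 ;python3 - <<'E'
from h import *
im=env.read_camera('wrist');cv2.imwrite(f"pics/w10.png",im[:,:,::-1])
print(w2p(cam('wrist'),[(.437,-.0967,.083),(.437,-.0967,0)]))
E
```

```text
t 24.95 pos [ 0.437  -0.0957  0.1593] rot [-90.  -0.  86.] w 0.0562 n 12 end [ 0.437  -0.0967  0.0253] 86.0
[[[0, 2, 0], [0, 0, 0]], [[0, 7, 0], [0, 0, 0]], [[0, 11, 0], [0, 0, 0]], [[0, 14, 0], [0, 0, 0]], [[0, 16, 0], [0, 0, 0]], [[0, 17, 0], [0, 0, 0]], [[-1, 18, 0], [0, 0, 0]], [[0, 16, 0], [0, 0, 0]], [[0, 14, 0], [0, 0, 0]], [[0, 10, 0], [0, 0, 0]], [[0, 7, 0], [0, 0, 0]], [[0, 2, 0], [0, 0, 0]]]
[[324.60427733 250.42520607]
 [325.15514544 221.30078697]]
```

View pics/w10.png

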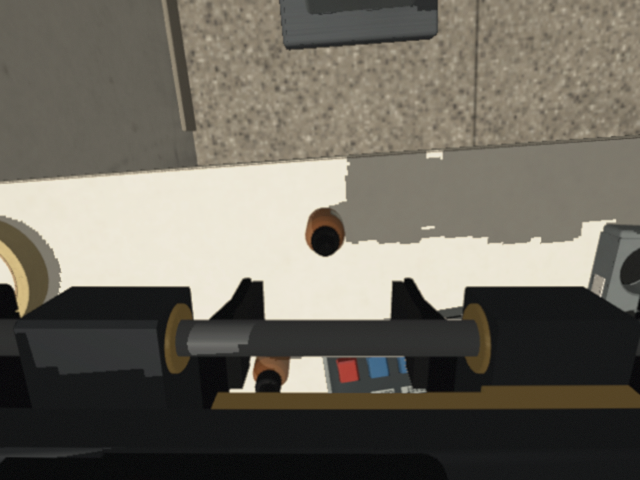

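The bottle cap is at (325,242), in line with the jaws. Descending to grip the body.

Emit:
carry_out([
  [[0,2,0],[0,0,0]],
  [[0,7,0],[0,0,0]],
  [[0,11,0],[0,0,0]],
  [[0,14,0],[0,0,0]],
  [[0,16,0],[0,0,0]],
  [[0,17,0],[0,0,0]],
  [[-1,18,0],[0,0,0]],
  [[0,16,0],[0,0,0]],
  [[0,14,0],[0,0,0]],
  [[0,10,0],[0,0,0]],
  [[0,7,0],[0,0,0]],
  [[0,2,0],[0,0,0]],
])

```text
time_s: 26.2
tool_pos: [0.4366, -0.0974, 0.0247]
tool_rot: [-89.9, 0.0, 85.9]
force: [0.0, -0.3, 0.7]
grip_width: 0.0568
```

Emit:
carry_out([
  [[0,0,0],[0,0,0]],
  [[0,0,0],[0,0,0]],
  [[0,0,0],[0,0,0]],
  [[0,0,0],[0,0,0]],
  [[0,0,0],[0,0,0]],
  [[0,0,0],[0,0,0]],
  [[0,0,0],[0,0,0]],
  [[0,0,0],[0,0,0]],
  [[0,0,0],[0,0,0]],
], jaw=0.15, squeeze=20)

```text
time_s: 27.1
tool_pos: [0.4376, -0.0975, 0.0259]
tool_rot: [-90.0, -0.0, 85.9]
force: [-0.5, 0.7, 4.7]
grip_width: 0.0283
```

Emit:
carry_out([
  [[0,-2,0],[0,0,0]],
  [[0,-4,0],[0,0,0]],
  [[0,-8,0],[0,0,0]],
  [[0,-12,0],[0,0,0]],
  [[0,-16,0],[0,0,0]],
  [[0,-20,0],[0,0,0]],
  [[0,-20,0],[0,0,0]],
  [[0,-20,0],[0,0,0]],
  [[0,-18,0],[0,0,0]],
  [[0,-12,0],[0,0,0]],
  [[0,-8,0],[0,0,0]],
  [[0,-4,0],[0,0,0]],
])

```text
time_s: 28.3
tool_pos: [0.4374, -0.0975, 0.1703]
tool_rot: [-90.1, -0.0, 85.9]
force: [0.1, 0.7, -0.8]
grip_width: 0.0286
```

```bash
python3 plan.py .4885 .1585 .16 84 ;python3 - <<'E'
from h import *
im=env.read_camera('wrist');cv2.imwrite(f"pics/w11.png",im[:,:,::-1])
E
```

```text
t 28.3 pos [ 0.4374 -0.0975  0.1703] rot [-90.1  -0.   85.9] w 0.0286 n 10 end [0.4885 0.1581 0.1603] 83.9
[[[6, 0, -1], [0, 0, 0]], [[19, 1, -2], [0, 0, 0]], [[28, 1, -4], [0, 0, 0]], [[36, 2, -4], [0, 1, 0]], [[41, 1, -5], [0, 0, 0]], [[40, 2, -4], [0, 0, 0]], [[36, 1, -4], [0, 1, 0]], [[29, 1, -3], [0, 0, 0]], [[18, 1, -1], [0, 0, 0]], [[6, 0, -1], [0, 0, 0]]]
```

View pics/w11.png

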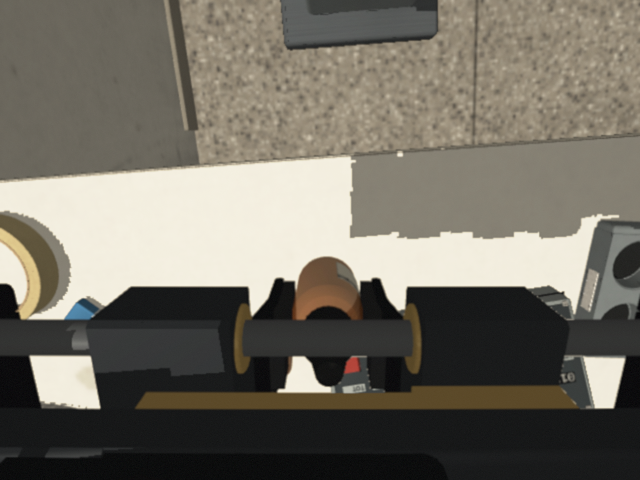

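The bottle is held upright. Moving it over the near narrow well.

Emit:
carry_out([
  [[6,0,-1],[0,0,0]],
  [[19,1,-2],[0,0,0]],
  [[28,1,-4],[0,0,0]],
  [[36,2,-4],[0,1,0]],
  [[41,1,-5],[0,0,0]],
  [[40,2,-4],[0,0,0]],
  [[36,1,-4],[0,1,0]],
  [[29,1,-3],[0,0,0]],
  [[18,1,-1],[0,0,0]],
  [[6,0,-1],[0,0,0]],
  [[0,0,0],[0,0,0]],
  [[0,0,0],[0,0,0]],
])

```text
time_s: 29.55
tool_pos: [0.4883, 0.1563, 0.1594]
tool_rot: [-90.0, 0.1, 83.8]
force: [-0.3, -0.2, -0.0]
grip_width: 0.0283
```

```bash
python3 plan.py .4885 .1585 .034 84 12;python3 - <<'E'
from h import *
im=env.read_camera('wrist');cv2.imwrite(f"pics/w12.png",im[:,:,::-1])
E
```

```text
t 29.55 pos [0.4883 0.1563 0.1594] rot [-90.    0.1  83.8] w 0.0283 n 12 end [0.4886 0.1583 0.0344] 83.8
[[[0, 2, 0], [0, 0, 0]], [[0, 6, 0], [0, 0, 0]], [[0, 10, 0], [0, 0, 0]], [[1, 13, 0], [0, 0, 0]], [[0, 15, 0], [0, 0, 0]], [[0, 17, 0], [0, 0, 0]], [[0, 16, 0], [0, 0, 0]], [[1, 15, 0], [0, 0, 0]], [[0, 13, 0], [0, 0, 0]], [[0, 10, 0], [0, 0, 0]], [[0, 6, 0], [0, 0, 0]], [[0, 2, 0], [0, 0, 0]]]
```

View pics/w12.png

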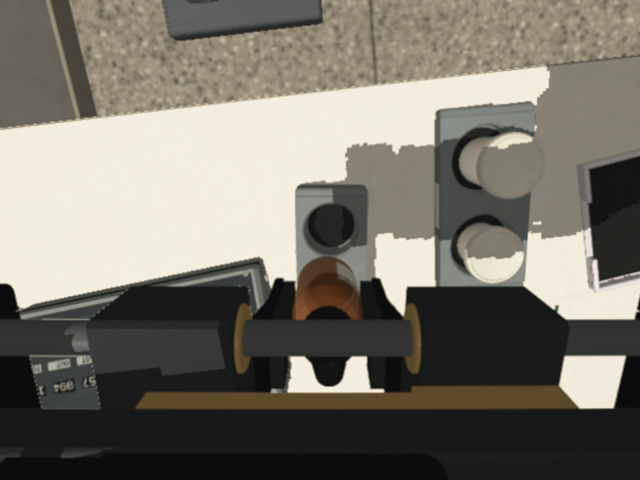

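Run:
```python
from h import *
C=cam('wrist')
print('well',p2w(C,[(331,227)],.004).round(4),p2w(C,[(331,225)],.024).round(4))
for z in (.02,.04,.06): print('dev',z,p2w(C,[(262,262),(33,305)],z).round(3).tolist())
T=cam('top');px=lambda p:((np.array(p,float)+.5)/5-.5+np.array([150,210]))
for z in (0,.02,.04,.06): print('T',z,p2w(T,[px((645,195)),px((640,50)),px((625,0))],z).round(3).tolist())
im=cv2.imread('pics/scene0.png')[200:290,230:400];cv2.imwrite('pics/dev.png',cv2.resize(im,None,fx=4.5,fy=4.5,interpolation=cv2.INTER_CUBIC))
```

```text
well [[0.4927 0.1593 0.004 ]] [[0.4863 0.1598 0.024 ]]
dev 0.02 [[0.512, 0.101, 0.02], [0.529, -0.096, 0.02]]
dev 0.04 [[0.505, 0.105, 0.04], [0.521, -0.079, 0.04]]
dev 0.06 [[0.499, 0.109, 0.06], [0.514, -0.062, 0.06]]
T 0 [[0.511, 0.099, 0.0], [0.594, 0.103, 0.0], [0.623, 0.112, 0.0]]
T 0.02 [[0.51, 0.097, 0.02], [0.592, 0.102, 0.02], [0.62, 0.111, 0.02]]
T 0.04 [[0.509, 0.096, 0.04], [0.59, 0.1, 0.04], [0.618, 0.109, 0.04]]
T 0.06 [[0.508, 0.094, 0.06], [0.588, 0.098, 0.06], [0.615, 0.107, 0.06]]
```

View pics/dev.png

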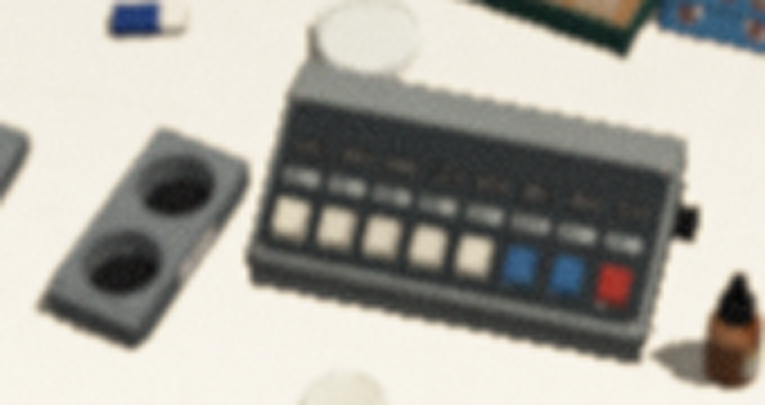

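The device is low at its front edge (y≈0.10), so it clears the fingers. Lowering the bottle.

Emit:
carry_out([
  [[0,2,0],[0,0,0]],
  [[0,6,0],[0,0,0]],
  [[0,10,0],[0,0,0]],
  [[1,13,0],[0,0,0]],
  [[0,15,0],[0,0,0]],
  [[0,17,0],[0,0,0]],
  [[0,16,0],[0,0,0]],
  [[0,15,0],[0,0,0]],
  [[0,13,0],[0,0,0]],
  [[0,10,0],[0,0,0]],
  [[0,6,0],[0,0,0]],
  [[0,2,0],[0,0,0]],
])

```text
time_s: 30.8
tool_pos: [0.4881, 0.159, 0.0338]
tool_rot: [-90.0, 0.0, 83.9]
force: [-1.3, 0.4, -0.3]
grip_width: 0.0284
```

Emit:
carry_out([
  [[0,1,0],[0,0,0]],
  [[0,1,0],[0,0,0]],
  [[0,1,0],[0,0,0]],
  [[0,0,0],[0,0,0]],
  [[0,0,0],[0,0,0]],
])

```text
time_s: 31.3
tool_pos: [0.4886, 0.1592, 0.0318]
tool_rot: [-90.0, -0.0, 83.9]
force: [-0.7, -0.2, -0.3]
grip_width: 0.0285
```

Emit:
carry_out([
  [[0,1,0],[0,0,0]],
  [[0,1,0],[0,0,0]],
  [[0,0,0],[0,0,0]],
  [[0,0,0],[0,0,0]],
])

```text
time_s: 31.7
tool_pos: [0.4887, 0.1592, 0.0299]
tool_rot: [-90.0, -0.0, 83.9]
force: [-0.2, 0.7, 3.4]
grip_width: 0.0278
```

Emit:
carry_out([
  [[0,0,0],[0,0,0]],
  [[0,0,0],[0,0,0]],
  [[0,0,0],[0,0,0]],
  [[0,0,0],[0,0,0]],
  [[0,0,0],[0,0,0]],
], jaw=0.55)

```text
time_s: 32.2
tool_pos: [0.4883, 0.1591, 0.0294]
tool_rot: [-90.0, 0.0, 83.9]
force: [0.9, -0.3, -0.2]
grip_width: 0.0472
```

Emit:
carry_out([
  [[0,-3,0],[0,0,0]],
  [[0,-7,0],[0,0,0]],
  [[0,-12,0],[0,0,0]],
  [[0,-18,0],[0,0,0]],
  [[0,-22,0],[0,0,0]],
  [[0,-24,0],[0,0,0]],
  [[0,-22,0],[0,0,0]],
  [[0,-18,0],[0,0,0]],
  [[0,-12,0],[0,0,0]],
  [[0,-7,0],[0,0,0]],
  [[0,-3,0],[0,0,0]],
])

```text
time_s: 33.3
tool_pos: [0.4886, 0.1591, 0.1783]
tool_rot: [-90.0, -0.0, 83.9]
force: [0.1, -0.7, 0.6]
grip_width: 0.0478
```

```bash
python3 plan.py .5485 -.1485 .18 10 18;python3 - <<'E'
from h import *
im=env.read_camera('wrist');cv2.imwrite(f"pics/w13.png",im[:,:,::-1])
E
```

```text
t 33.3 pos [0.4886 0.1591 0.1783] rot [-90.   -0.   83.9] w 0.0478 n 18 end [ 0.5487 -0.1488  0.1803] 9.9
[[[-2, 0, -1], [0, 1, 0]], [[-7, 0, -2], [0, 1, 0]], [[-11, 0, -4], [0, 3, 0]], [[-14, 0, -6], [0, 4, 0]], [[-18, 0, -8], [0, 4, 0]], [[-19, 0, -11], [0, 5, 0]], [[-20, -1, -15], [0, 6, 0]], [[-20, 0, -17], [0, 7, 0]], [[-19, 0, -20], [0, 6, 0]], [[-15, 0, -22], [0, 6, 0]], [[-14, 0, -23], [0, 7, 0]], [[-9, 0, -23], [0, 5, 0]], [[-7, 0, -21], [0, 6, 0]], [[-4, -1, -19], [0, 4, 0]], [[-2, 0, -16], [0, 4, 0]], [[-1, 0, -11], [0, 3, 0]], [[0, 0, -7], [0, 1, 0]], [[0, 0, -3], [0, 1, 0]]]
```

View pics/w13.png

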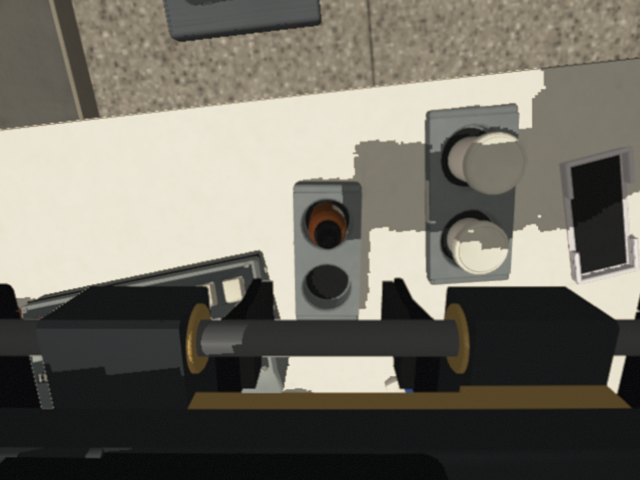

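The bottle stands in the near well (cap at (328,233)). The far narrow well is at (328,287).

Run:
```python
from h import *
C=cam('wrist')
print('well',p2w(C,[(329,288)],.004).round(4),p2w(C,[(328,287)],.024).round(4))
```

```text
well [[0.5546 0.1544 0.004 ]] [[0.5453 0.1544 0.024 ]]
```

Emit:
carry_out([
  [[-2,0,-1],[0,1,0]],
  [[-7,0,-2],[0,1,0]],
  [[-11,0,-4],[0,3,0]],
  [[-14,0,-6],[0,4,0]],
  [[-18,0,-8],[0,4,0]],
  [[-19,0,-11],[0,5,0]],
  [[-20,-1,-15],[0,6,0]],
  [[-20,0,-17],[0,7,0]],
  [[-19,0,-20],[0,6,0]],
  [[-15,0,-22],[0,6,0]],
  [[-14,0,-23],[0,7,0]],
  [[-9,0,-23],[0,5,0]],
], jaw=0.65)

```text
time_s: 34.55
tool_pos: [0.5331, -0.0744, 0.1783]
tool_rot: [-90.0, 0.0, 28.4]
force: [0.1, -0.7, 0.1]
grip_width: 0.0566
```

Emit:
carry_out([
  [[-7,0,-21],[0,6,0]],
  [[-4,-1,-19],[0,4,0]],
  [[-2,0,-16],[0,4,0]],
  [[-1,0,-11],[0,3,0]],
  [[0,0,-7],[0,1,0]],
  [[0,0,-3],[0,1,0]],
  [[0,0,0],[0,0,0]],
  [[0,0,0],[0,0,0]],
])

```text
time_s: 35.35
tool_pos: [0.5486, -0.148, 0.1795]
tool_rot: [-90.0, 0.0, 10.0]
force: [0.2, 0.7, 0.1]
grip_width: 0.0565
```

```bash
python3 plan.py .5485 -.1485 .025 10 12;python3 - <<'E'
from h import *
im=env.read_camera('wrist');cv2.imwrite(f"pics/w14.png",im[:,:,::-1])
print(w2p(cam('wrist'),[(.5485,-.1485,.083),(.5485,-.1485,0)]))
E
```

```text
t 35.35 pos [ 0.5486 -0.148   0.1795] rot [-90.   0.  10.] w 0.0565 n 12 end [ 0.5486 -0.148   0.0255] 10.0
[[[0, 3, 0], [0, 0, 0]], [[0, 7, 0], [0, 0, 0]], [[0, 13, 0], [0, 0, 0]], [[0, 16, 0], [0, 0, 0]], [[0, 18, 0], [0, 0, 0]], [[0, 20, 0], [0, 0, 0]], [[0, 20, 0], [0, 0, 0]], [[0, 19, 0], [0, 0, 0]], [[0, 16, 0], [0, 0, 0]], [[0, 12, 0], [0, 0, 0]], [[0, 8, 0], [0, 0, 0]], [[0, 2, 0], [0, 0, 0]]]
[[327.09266091 242.98483378]
 [327.1347753  217.22375468]]
```

View pics/w14.png

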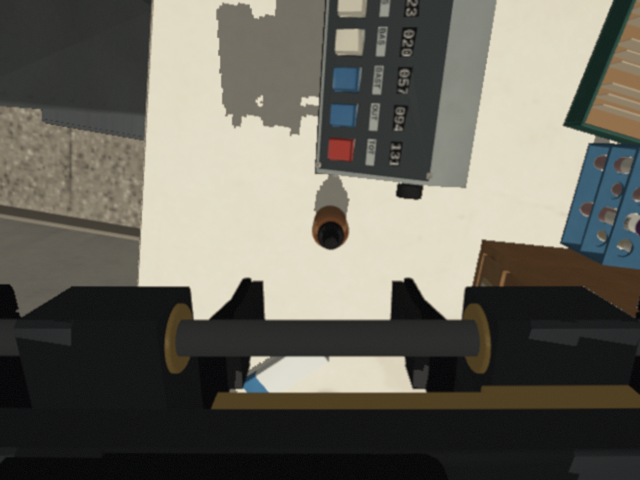

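Run:
```python
from h import *
S=cam('scene');C=cam('wrist')
print('cab base S',p2w(S,[(411,237),(512,254)],0).round(3))
for z in (0,.05,.1,.15): print(z,'cab W',p2w(C,[(481,240),(472,290)],z).round(3).tolist(), 'knob',p2w(C,[(410,190)],z).round(3).tolist())
```

```text
cab base S [[ 0.692 -0.157  0.   ]
 [ 0.728 -0.401  0.   ]]
0 cab W [[0.689, -0.145, 0.0], [0.694, -0.193, 0.0]] knob [[0.615, -0.112, 0.0]]
0.05 cab W [[0.666, -0.135, 0.05], [0.671, -0.176, 0.05]] knob [[0.604, -0.107, 0.05]]
0.1 cab W [[0.644, -0.125, 0.1], [0.648, -0.159, 0.1]] knob [[0.592, -0.101, 0.1]]
0.15 cab W [[0.622, -0.115, 0.15], [0.625, -0.142, 0.15]] knob [[0.58, -0.096, 0.15]]
```

The wooden cabinet's front is at x≈0.69, leaving 45 mm of clearance. The bottle's cap is at (330,237), about 1–2 mm to the right, so I'll shift 1 mm.

Emit:
carry_out([
  [[1,3,0],[0,0,0]],
  [[0,7,0],[0,0,0]],
  [[0,13,0],[0,0,0]],
  [[0,16,0],[0,0,0]],
  [[0,18,0],[0,0,0]],
  [[0,20,0],[0,0,0]],
  [[0,20,0],[0,0,0]],
  [[0,19,0],[0,0,0]],
  [[0,16,0],[0,0,0]],
  [[0,12,0],[0,0,0]],
  [[0,8,0],[0,0,0]],
  [[0,2,0],[0,0,0]],
])

```text
time_s: 36.6
tool_pos: [0.549, -0.1486, 0.0246]
tool_rot: [-90.0, 0.1, 9.9]
force: [0.4, 0.1, -0.2]
grip_width: 0.0563
```

Emit:
carry_out([
  [[0,0,0],[0,0,0]],
  [[0,0,0],[0,0,0]],
  [[0,0,0],[0,0,0]],
  [[0,0,0],[0,0,0]],
  [[0,0,0],[0,0,0]],
  [[0,0,0],[0,0,0]],
  [[0,0,0],[0,0,0]],
  [[0,0,0],[0,0,0]],
  [[0,0,0],[0,0,0]],
], jaw=0.15, squeeze=20)

```text
time_s: 37.5
tool_pos: [0.55, -0.1488, 0.026]
tool_rot: [-90.0, -0.1, 9.9]
force: [0.3, 0.3, 4.8]
grip_width: 0.0284
```

Emit:
carry_out([
  [[0,-2,0],[0,0,0]],
  [[0,-4,0],[0,0,0]],
  [[0,-8,0],[0,0,0]],
  [[0,-12,0],[0,0,0]],
  [[0,-16,0],[0,0,0]],
  [[0,-20,0],[0,0,0]],
  [[0,-22,0],[0,0,0]],
  [[0,-22,0],[0,0,0]],
  [[0,-22,0],[0,0,0]],
  [[0,-18,0],[0,0,0]],
  [[0,-10,0],[0,0,0]],
  [[0,-4,0],[0,0,0]],
])

```text
time_s: 38.7
tool_pos: [0.5502, -0.1489, 0.1875]
tool_rot: [-90.0, -0.2, 9.9]
force: [0.8, 0.7, -0.6]
grip_width: 0.0282
```

```bash
python3 plan.py .546 .1535 .18 84 18;python3 - <<'E'
from h import *
im=env.read_camera('wrist');cv2.imwrite(f"pics/w15.png",im[:,:,::-1])
E
```

```text
t 38.7 pos [ 0.5502 -0.1489  0.1875] rot [-90.   -0.2   9.9] w 0.0282 n 18 end [0.5458 0.1531 0.1805] 83.9
[[[0, 0, 2], [0, -1, 0]], [[2, 0, 7], [0, -1, 0]], [[2, 0, 11], [0, -3, 0]], [[3, 1, 15], [0, -4, 0]], [[6, 0, 17], [0, -4, 0]], [[8, 1, 20], [0, -6, 0]], [[12, 0, 21], [0, -5, 0]], [[14, 1, 22], [0, -7, 0]], [[16, 1, 20], [0, -6, 0]], [[19, 0, 18], [0, -6, 0]], [[20, 1, 16], [0, -7, 0]], [[21, 1, 12], [0, -6, 0]], [[19, 0, 9], [0, -5, 0]], [[18, 1, 6], [0, -4, 0]], [[15, 0, 4], [0, -4, 0]], [[10, 0, 3], [0, -3, 0]], [[7, 0, 1], [0, -2, 0]], [[2, 0, 0], [0, 0, 0]]]
```

View pics/w15.png

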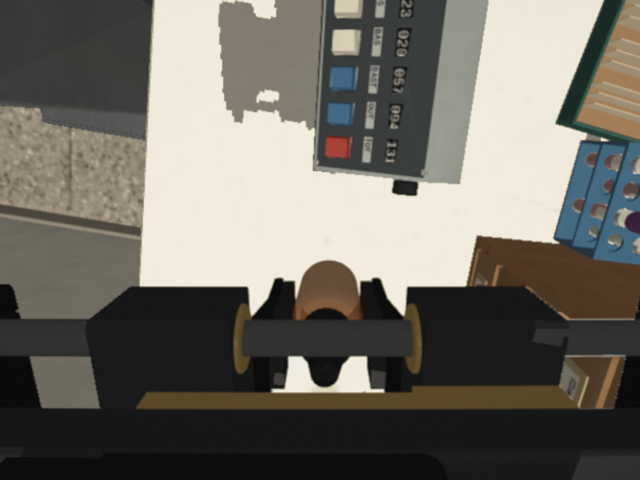

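Emit:
carry_out([
  [[0,0,2],[0,-1,0]],
  [[2,0,7],[0,-1,0]],
  [[2,0,11],[0,-3,0]],
  [[3,1,15],[0,-4,0]],
  [[6,0,17],[0,-4,0]],
  [[8,1,20],[0,-6,0]],
  [[12,0,21],[0,-5,0]],
  [[14,1,22],[0,-7,0]],
  [[16,1,20],[0,-6,0]],
  [[19,0,18],[0,-6,0]],
  [[20,1,16],[0,-7,0]],
  [[21,1,12],[0,-6,0]],
])

```text
time_s: 39.95
tool_pos: [0.5453, 0.0808, 0.179]
tool_rot: [-89.9, 0.0, 66.4]
force: [0.4, 0.9, -1.1]
grip_width: 0.0284
```

Emit:
carry_out([
  [[19,0,9],[0,-5,0]],
  [[18,1,6],[0,-4,0]],
  [[15,0,4],[0,-4,0]],
  [[10,0,3],[0,-3,0]],
  [[7,0,1],[0,-2,0]],
  [[2,0,0],[0,0,0]],
  [[0,0,0],[0,0,0]],
  [[0,0,0],[0,0,0]],
])

```text
time_s: 40.75
tool_pos: [0.5452, 0.1526, 0.1785]
tool_rot: [-90.0, 0.0, 83.9]
force: [0.1, -1.1, -1.2]
grip_width: 0.0286
```

```bash
python3 plan.py .545 .1535 .034 84 12;python3 - <<'E'
from h import *
im=env.read_camera('wrist');cv2.imwrite(f"pics/w16.png",im[:,:,::-1])
E
```

```text
t 40.75 pos [0.5452 0.1526 0.1785] rot [-90.    0.   83.9] w 0.0286 n 12 end [0.5453 0.1535 0.0335] 83.9
[[[0, 2, 0], [0, 0, 0]], [[0, 8, 0], [0, 0, 0]], [[0, 11, 0], [0, 0, 0]], [[0, 15, 0], [0, 0, 0]], [[0, 18, 0], [0, 0, 0]], [[0, 18, 0], [0, 0, 0]], [[1, 19, 0], [0, 0, 0]], [[0, 17, 0], [0, 0, 0]], [[0, 15, 0], [0, 0, 0]], [[0, 12, 0], [0, 0, 0]], [[0, 7, 0], [0, 0, 0]], [[0, 3, 0], [0, 0, 0]]]
```

View pics/w16.png

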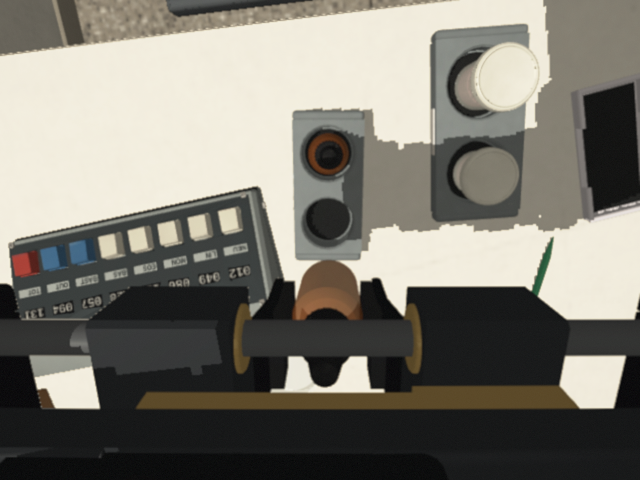

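Run:
```python
from h import *
C=cam('wrist')
print('well',p2w(C,[(328,219)],.004).round(4),p2w(C,[(328,219)],.024).round(4))
```

```text
well [[0.5468 0.1535 0.004 ]] [[0.5424 0.1539 0.024 ]]
```

Emit:
carry_out([
  [[0,2,0],[0,0,0]],
  [[0,8,0],[0,0,0]],
  [[0,11,0],[0,0,0]],
  [[0,15,0],[0,0,0]],
  [[0,18,0],[0,0,0]],
  [[0,18,0],[0,0,0]],
  [[0,19,0],[0,0,0]],
  [[0,17,0],[0,0,0]],
  [[0,15,0],[0,0,0]],
  [[0,12,0],[0,0,0]],
  [[0,7,0],[0,0,0]],
  [[0,3,0],[0,0,0]],
])

```text
time_s: 42.0
tool_pos: [0.5448, 0.1531, 0.0327]
tool_rot: [-90.0, 0.0, 83.9]
force: [0.7, 0.5, -1.0]
grip_width: 0.0289
```

Emit:
carry_out([
  [[0,1,0],[0,0,0]],
  [[0,1,0],[0,0,0]],
  [[0,1,0],[0,0,0]],
  [[0,0,0],[0,0,0]],
  [[0,0,0],[0,0,0]],
])

```text
time_s: 42.5
tool_pos: [0.5454, 0.1534, 0.0309]
tool_rot: [-90.0, -0.0, 83.9]
force: [0.8, -1.4, 0.3]
grip_width: 0.0289
```

Emit:
carry_out([
  [[0,1,0],[0,0,0]],
  [[0,0,0],[0,0,0]],
  [[0,0,0],[0,0,0]],
])

```text
time_s: 42.8
tool_pos: [0.5455, 0.1534, 0.03]
tool_rot: [-90.0, -0.0, 83.9]
force: [0.1, 0.3, 2.3]
grip_width: 0.0287
```

Emit:
carry_out([
  [[0,0,0],[0,0,0]],
  [[0,0,0],[0,0,0]],
  [[0,0,0],[0,0,0]],
  [[0,0,0],[0,0,0]],
  [[0,0,0],[0,0,0]],
], jaw=0.53)

```text
time_s: 43.3
tool_pos: [0.5451, 0.1533, 0.0295]
tool_rot: [-90.0, 0.0, 83.9]
force: [0.7, 0.4, -0.4]
grip_width: 0.0454
```

Emit:
carry_out([
  [[0,-3,0],[0,0,0]],
  [[0,-7,0],[0,0,0]],
  [[0,-12,0],[0,0,0]],
  [[0,-18,0],[0,0,0]],
  [[0,-22,0],[0,0,0]],
  [[0,-24,0],[0,0,0]],
  [[0,-22,0],[0,0,0]],
  [[0,-18,0],[0,0,0]],
  [[0,-12,0],[0,0,0]],
  [[0,-7,0],[0,0,0]],
  [[0,-3,0],[0,0,0]],
])

```text
time_s: 44.4
tool_pos: [0.5453, 0.1533, 0.1783]
tool_rot: [-90.0, -0.0, 83.9]
force: [0.1, -0.2, -0.9]
grip_width: 0.0453
```

```bash
python3 plan.py .533 -.302 .18 -42 24;python3 - <<'E'
from h import *
im=env.read_camera('wrist');cv2.imwrite(f"pics/w17.png",im[:,:,::-1])
E
```

```text
t 44.4 pos [0.5453 0.1533 0.1783] rot [-90.   -0.   83.9] w 0.0453 n 24 end [ 0.5334 -0.3018  0.1803] -42.1
[[[-2, 0, 0], [0, 1, 0]], [[-6, 0, -1], [0, 1, 0]], [[-9, 0, -1], [0, 3, 0]], [[-13, 0, -2], [0, 3, 0]], [[-16, 0, -4], [0, 5, 0]], [[-19, 0, -6], [0, 5, 0]], [[-21, 0, -8], [0, 7, 0]], [[-21, 0, -12], [0, 6, 0]], [[-22, -1, -16], [0, 8, 0]], [[-21, 0, -19], [0, 8, 0]], [[-18, 0, -23], [0, 8, 0]], [[-15, 0, -26], [0, 8, 0]], [[-11, 0, -27], [0, 8, 0]], [[-7, 0, -29], [0, 8, 0]], [[-4, 0, -28], [0, 8, 0]], [[1, 0, -26], [0, 7, 0]], [[4, 0, -25], [0, 7, 0]], [[6, 0, -21], [0, 6, 0]], [[7, -1, -19], [0, 6, 0]], [[7, 0, -14], [0, 4, 0]], [[7, 0, -12], [0, 4, 0]], [[6, 0, -7], [0, 3, 0]], [[4, 0, -5], [0, 1, 0]], [[1, 0, -1], [0, 1, 0]]]
```

View pics/w17.png

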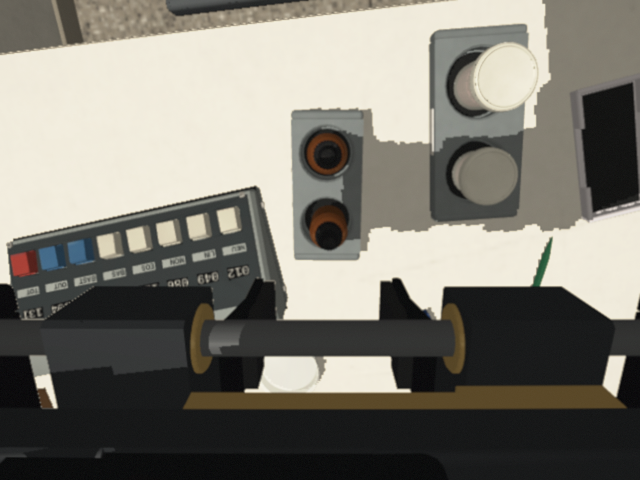

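All four vessels stand in their wells (bottle caps at (328,152) and (328,230)). Now the mailer.

Emit:
carry_out([
  [[-2,0,0],[0,1,0]],
  [[-6,0,-1],[0,1,0]],
  [[-9,0,-1],[0,3,0]],
  [[-13,0,-2],[0,3,0]],
  [[-16,0,-4],[0,5,0]],
  [[-19,0,-6],[0,5,0]],
  [[-21,0,-8],[0,7,0]],
  [[-21,0,-12],[0,6,0]],
  [[-22,-1,-16],[0,8,0]],
  [[-21,0,-19],[0,8,0]],
  [[-18,0,-23],[0,8,0]],
  [[-15,0,-26],[0,8,0]],
], jaw=0.6)

```text
time_s: 45.65
tool_pos: [0.5382, -0.0763, 0.1779]
tool_rot: [-90.0, 0.1, 20.5]
force: [0.4, -0.3, -0.2]
grip_width: 0.0521
```

Emit:
carry_out([
  [[-11,0,-27],[0,8,0]],
  [[-7,0,-29],[0,8,0]],
  [[-4,0,-28],[0,8,0]],
  [[1,0,-26],[0,7,0]],
  [[4,0,-25],[0,7,0]],
  [[6,0,-21],[0,6,0]],
  [[7,-1,-19],[0,6,0]],
  [[7,0,-14],[0,4,0]],
  [[7,0,-12],[0,4,0]],
  [[6,0,-7],[0,3,0]],
  [[4,0,-5],[0,1,0]],
  [[1,0,-1],[0,1,0]],
])

```text
time_s: 46.85
tool_pos: [0.5325, -0.3029, 0.1791]
tool_rot: [-90.1, 0.0, -42.2]
force: [-0.5, 0.1, -0.1]
grip_width: 0.0518
```

Emit:
carry_out([
  [[0,0,0],[0,0,0]],
  [[0,0,0],[0,0,0]],
])

```text
time_s: 47.05
tool_pos: [0.5334, -0.3011, 0.1794]
tool_rot: [-90.0, 0.0, -42.0]
force: [-0.4, 0.7, 0.7]
grip_width: 0.0524
```

```bash
python3 plan.py .533 -.302 .05 -42 12;python3 - <<'E'
from h import *
im=env.read_camera('wrist');cv2.imwrite(f"pics/w18.png",im[:,:,::-1])
C=cam('wrist')
for d in env.outline_of('wrist','mailer_mid')[:1]:
    r=cv2.minAreaRect(np.argwhere(d['mask'])[:,::-1].astype(np.float32));b=cv2.boxPoints(r);print(d['p'],b.round(0).tolist(),p2w(C,b,.008).round(4).tolist())
E
```

```text
t 47.05 pos [ 0.5334 -0.3011  0.1794] rot [-90.   0. -42.] w 0.0524 n 12 end [ 0.5327 -0.3019  0.0504] -42.0
[[[0, 2, 0], [0, 0, 0]], [[0, 7, 0], [0, 0, 0]], [[0, 10, 0], [0, 0, 0]], [[0, 13, 0], [0, 0, 0]], [[0, 16, 0], [0, 0, 0]], [[0, 17, 0], [0, 0, 0]], [[0, 16, -1], [0, 0, 0]], [[0, 16, 0], [0, 0, 0]], [[0, 13, 0], [0, 0, 0]], [[0, 11, 0], [0, 0, 0]], [[0, 6, 0], [0, 0, 0]], [[0, 2, 0], [0, 0, 0]]]
0.78 [[311.0, 268.0], [315.0, 169.0], [352.0, 171.0], [347.0, 269.0]] [[0.4918, -0.3245, 0.008], [0.5539, -0.2627, 0.008], [0.5755, -0.284, 0.008], [0.5148, -0.3474, 0.008]]
```

View pics/w18.png

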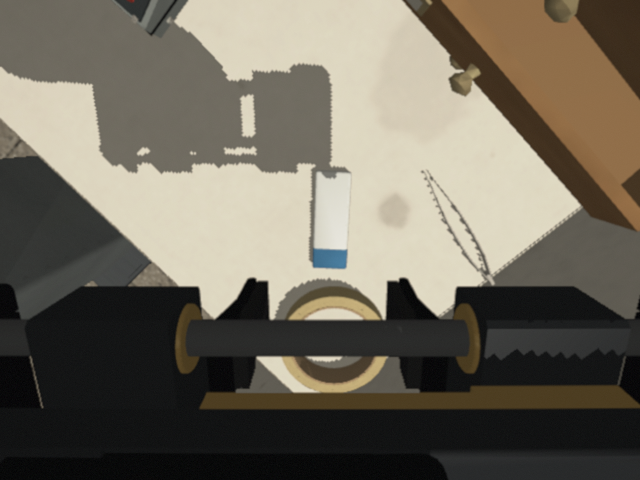

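The mailer lies at px (331,220), centre (0.534,-0.304), length at about 45.5°. Aligning and descending.

Emit:
carry_out([
  [[1,2,-1],[0,1,0]],
  [[1,7,-1],[0,1,0]],
  [[1,12,0],[0,0,0]],
  [[0,16,0],[0,0,0]],
  [[0,18,0],[0,0,0]],
  [[0,20,0],[0,0,0]],
  [[0,20,0],[0,0,0]],
  [[0,18,0],[0,0,0]],
  [[0,16,0],[0,0,0]],
  [[0,12,0],[0,0,0]],
  [[0,7,0],[0,0,0]],
  [[0,2,0],[0,0,0]],
])

```text
time_s: 48.35
tool_pos: [0.5337, -0.3052, 0.0286]
tool_rot: [-90.0, 0.1, -44.1]
force: [0.2, 0.9, 1.1]
grip_width: 0.0523
```

```bash
python3 plan.py .534 -.3046 .004 -44.5 8;python3 - <<'E'
from h import *
im=env.read_camera('wrist');cv2.imwrite(f"pics/w19.png",im[:,:,::-1])
E
```

```text
t 48.35 pos [ 0.5337 -0.3052  0.0286] rot [-90.    0.1 -44.1] w 0.0523 n 8 end [ 0.5344 -0.3045  0.0036] -44.1
[[[0, 1, 0], [0, 0, 0]], [[0, 3, 0], [0, 0, 0]], [[0, 4, 0], [0, 0, 0]], [[0, 4, 0], [0, 0, 0]], [[0, 5, 0], [0, 0, 0]], [[0, 4, 1], [0, 0, 0]], [[0, 3, 0], [0, 0, 0]], [[0, 1, 0], [0, 0, 0]]]
```

View pics/w19.png

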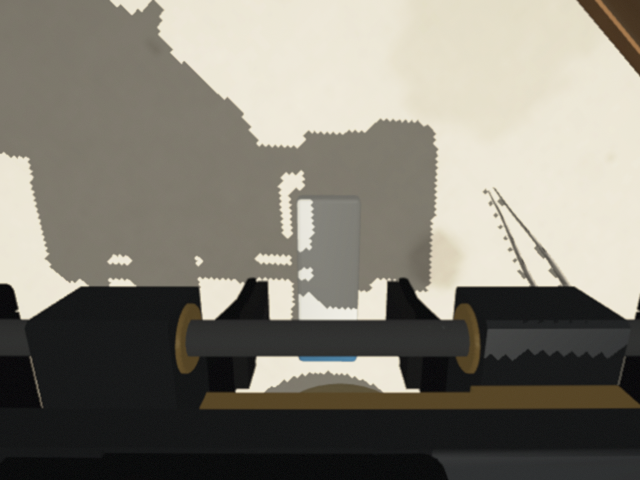

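The mailer is centred between the fingers and aligned with the tool (edges at columns 298–360). Last descent and close.

Emit:
carry_out([
  [[0,2,0],[0,0,0]],
  [[0,4,0],[0,0,0]],
  [[0,5,0],[0,0,0]],
  [[0,5,0],[0,0,0]],
  [[0,4,0],[0,0,0]],
  [[0,2,0],[0,0,0]],
  [[0,2,0],[0,0,0]],
  [[0,0,0],[0,0,0]],
])

```text
time_s: 49.2
tool_pos: [0.534, -0.3053, 0.0053]
tool_rot: [-90.0, 0.0, -44.1]
force: [0.3, 0.1, 0.6]
grip_width: 0.0517
```

Emit:
carry_out([
  [[0,0,0],[0,0,0]],
  [[0,0,0],[0,0,0]],
  [[0,0,0],[0,0,0]],
  [[0,0,0],[0,0,0]],
  [[0,0,0],[0,0,0]],
  [[0,0,0],[0,0,0]],
  [[0,0,0],[0,0,0]],
  [[0,0,0],[0,0,0]],
  [[0,0,0],[0,0,0]],
], jaw=0.15, squeeze=20)

```text
time_s: 50.1
tool_pos: [0.5342, -0.3054, 0.0056]
tool_rot: [-90.0, -0.0, -44.1]
force: [-0.4, 0.2, 1.3]
grip_width: 0.0299
```

Emit:
carry_out([
  [[0,-2,0],[0,0,0]],
  [[0,-4,0],[0,0,0]],
  [[0,-8,0],[0,0,0]],
  [[0,-12,0],[0,0,0]],
  [[0,-16,0],[0,0,0]],
  [[0,-20,0],[0,0,0]],
  [[0,-22,0],[0,0,0]],
  [[0,-22,0],[0,0,0]],
  [[0,-22,0],[0,0,0]],
  [[0,-18,0],[0,0,0]],
  [[0,-10,0],[0,0,0]],
  [[0,-4,0],[0,0,0]],
])

```text
time_s: 51.3
tool_pos: [0.5347, -0.3058, 0.1675]
tool_rot: [-89.9, -0.1, -44.1]
force: [-0.8, -0.1, -0.1]
grip_width: 0.0299
```

```bash
python3 plan.py .5115 .395 .17 -81 24;python3 - <<'E'
from h import *
im=env.read_camera('wrist');cv2.imwrite(f"pics/w20.png",im[:,:,::-1])
print(env.get_obs()['qpos'].round(1))
E
```

```text
t 51.3 pos [ 0.5347 -0.3058  0.1675] rot [-89.9  -0.1 -44.1] w 0.0299 n 24 end [0.5116 0.3948 0.1695] -81.1
[[[-2, 0, 2], [0, 0, 0]], [[-7, 0, 6], [0, 1, 0]], [[-10, 0, 10], [0, 0, 0]], [[-15, 0, 14], [0, 1, 0]], [[-19, 0, 17], [0, 2, 0]], [[-23, 0, 20], [0, 1, 0]], [[-27, 0, 21], [0, 2, 0]], [[-31, -1, 23], [0, 2, 0]], [[-33, 0, 24], [0, 2, 0]], [[-37, 0, 24], [0, 3, 0]], [[-39, 0, 22], [0, 2, 0]], [[-40, 0, 22], [0, 2, 0]], [[-41, 0, 20], [0, 3, 0]], [[-41, -1, 17], [0, 2, 0]], [[-41, 0, 16], [0, 3, 0]], [[-39, 0, 13], [0, 2, 0]], [[-37, 0, 10], [0, 2, 0]], [[-33, 0, 9], [0, 2, 0]], [[-30, 0, 6], [0, 1, 0]], [[-25, 0, 5], [0, 1, 0]], [[-20, 0, 3], [0, 2, 0]], [[-14, 0, 2], [0, 0, 0]], [[-9, 0, 2], [0, 1, 0]], [[-3, 0, 0], [0, 0, 0]]]
[ -9.3  19.9  45.5  94.  -14.8  72.2  -5.1]
```

View pics/w20.png

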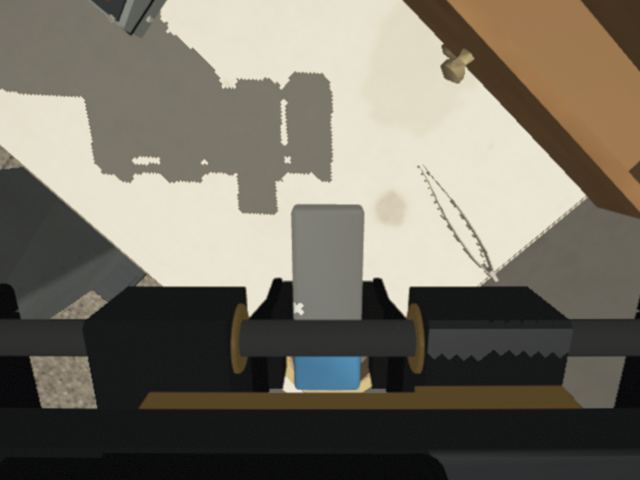

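Mailer held level and in line with the tool. Carrying it to the tray.

Emit:
carry_out([
  [[-2,0,2],[0,0,0]],
  [[-7,0,6],[0,1,0]],
  [[-10,0,10],[0,0,0]],
  [[-15,0,14],[0,1,0]],
  [[-19,0,17],[0,2,0]],
  [[-23,0,20],[0,1,0]],
  [[-27,0,21],[0,2,0]],
  [[-31,-1,23],[0,2,0]],
  [[-33,0,24],[0,2,0]],
  [[-37,0,24],[0,3,0]],
  [[-39,0,22],[0,2,0]],
  [[-40,0,22],[0,2,0]],
])

```text
time_s: 52.55
tool_pos: [0.5215, 0.0477, 0.1661]
tool_rot: [-90.0, 0.0, -62.1]
force: [1.1, -0.5, -0.7]
grip_width: 0.0296
```

Emit:
carry_out([
  [[-41,0,20],[0,3,0]],
  [[-41,-1,17],[0,2,0]],
  [[-41,0,16],[0,3,0]],
  [[-39,0,13],[0,2,0]],
  [[-37,0,10],[0,2,0]],
  [[-33,0,9],[0,2,0]],
  [[-30,0,6],[0,1,0]],
  [[-25,0,5],[0,1,0]],
  [[-20,0,3],[0,2,0]],
  [[-14,0,2],[0,0,0]],
  [[-9,0,2],[0,1,0]],
  [[-3,0,0],[0,0,0]],
])

```text
time_s: 53.75
tool_pos: [0.5105, 0.3959, 0.1671]
tool_rot: [-90.0, -0.0, -81.0]
force: [-0.5, 0.6, 0.3]
grip_width: 0.0296
```

Emit:
carry_out([
  [[0,0,0],[0,0,0]],
  [[0,0,0],[0,0,0]],
])

```text
time_s: 53.95
tool_pos: [0.5115, 0.394, 0.1677]
tool_rot: [-90.0, -0.0, -81.2]
force: [-0.2, -0.5, -0.7]
grip_width: 0.0296
```

```bash
python3 plan.py .512 .395 .04 -81 12;python3 - <<'E'
from h import *
print(env.get_obs()['qpos'].round(1))
for n in ['wrist','scene','top']:
    im=env.read_camera(n);cv2.imwrite(f"pics/{n}21.png",im[:,:,::-1])
E
```

```text
t 53.95 pos [0.5115 0.394  0.1677] rot [-90.   -0.  -81.2] w 0.0296 n 12 end [0.5123 0.3951 0.0397] -81.2
[[[0, 2, 0], [0, 0, 0]], [[0, 7, 0], [0, 0, 0]], [[0, 10, 0], [0, 0, 0]], [[0, 13, 0], [0, 0, 0]], [[0, 15, 0], [0, 0, 0]], [[0, 17, 0], [0, 0, 0]], [[-1, 16, 0], [0, 0, 0]], [[0, 16, 1], [0, 0, 0]], [[0, 13, 0], [0, 0, 0]], [[0, 10, 0], [0, 0, 0]], [[0, 7, 0], [0, 0, 0]], [[0, 2, 0], [0, 0, 0]]]
[ -60.6   20.6   26.3   88.9   -9.4   72.7 -114.2]
```

View pics/wrist21.png

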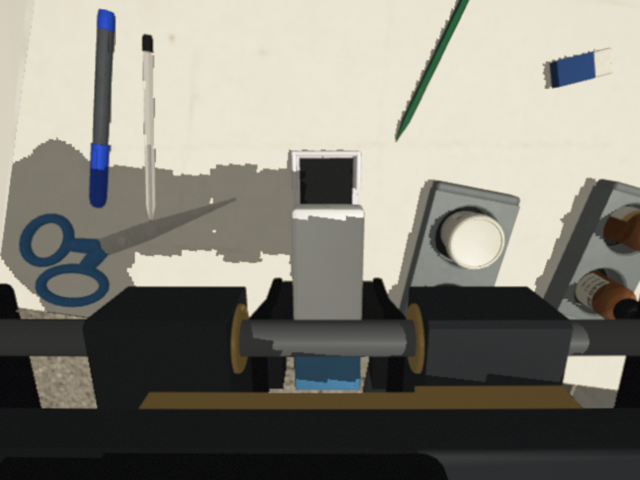

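View pics/scene21.png

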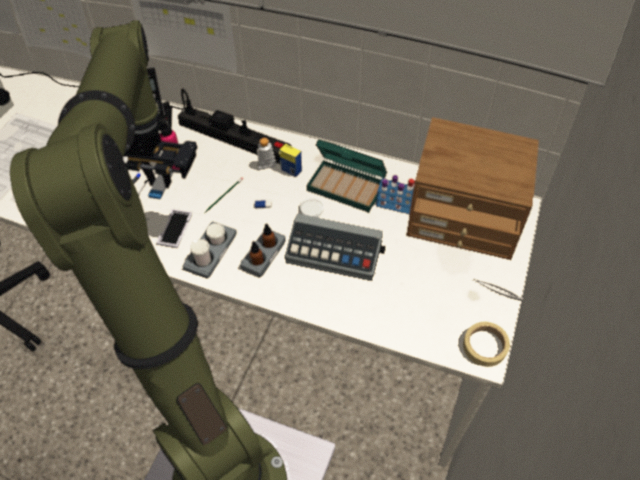

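Run:
```python
from h import *
C=cam('wrist')
w=p2w(C,[(291,152),(361,152)],.012);m=w.mean(0);print(w.round(4),m.round(4), 'centre est', (m-0.055*np.array([np.cos(np.radians(9)),np.sin(np.radians(9)),0])).round(4))
# mailer far end, top at tip z + ~0.0065..
print(p2w(C,[(293,207),(364,207)],.1677+.0065).round(4))
o=env.get_obs();print(o['tool_pos'])
```

```text
[[0.5627 0.4317 0.012 ]
 [0.5712 0.3771 0.012 ]] [0.5669 0.4044 0.012 ] centre est [0.5126 0.3958 0.012 ]
[[0.5521 0.415  0.1742]
 [0.5565 0.3868 0.1742]]
[0.51137291 0.39429019 0.16780467]
```

The tray centre is at about (0.5126,0.3958) and the mailer centre at about (0.512,0.394). Adjusting by 1–2 mm and descending.

Emit:
carry_out([
  [[-1,2,1],[0,0,0]],
  [[-1,7,0],[0,0,0]],
  [[0,11,0],[0,0,0]],
  [[0,15,0],[0,0,0]],
  [[0,17,0],[0,0,0]],
  [[0,18,0],[0,0,0]],
  [[0,18,0],[0,0,0]],
  [[0,17,0],[0,0,0]],
  [[0,14,0],[0,0,0]],
  [[0,10,0],[0,0,0]],
  [[0,5,0],[0,0,0]],
  [[0,2,0],[0,0,0]],
])

```text
time_s: 55.3
tool_pos: [0.5116, 0.3973, 0.0311]
tool_rot: [-90.0, -0.0, -81.1]
force: [-0.1, -0.4, -0.4]
grip_width: 0.0295
```

```bash
python3 plan.py .5126 .3956 .01 -81 8;python3 - <<'E'
from h import *
for n in ['wrist']:
    im=env.read_camera(n);cv2.imwrite(f"pics/{n}22.png",im[:,:,::-1])
E
```

```text
t 55.3 pos [0.5116 0.3973 0.0311] rot [-90.   -0.  -81.1] w 0.0295 n 8 end [0.5129 0.3955 0.0101] -81.1
[[[0, 1, 0], [0, 0, 0]], [[0, 2, 0], [0, 0, 0]], [[1, 4, 0], [0, 0, 0]], [[0, 4, 0], [0, 0, 0]], [[0, 4, 0], [0, 0, 0]], [[1, 3, 1], [0, 0, 0]], [[0, 2, 0], [0, 0, 0]], [[0, 1, 0], [0, 0, 0]]]
```

View pics/wrist22.png

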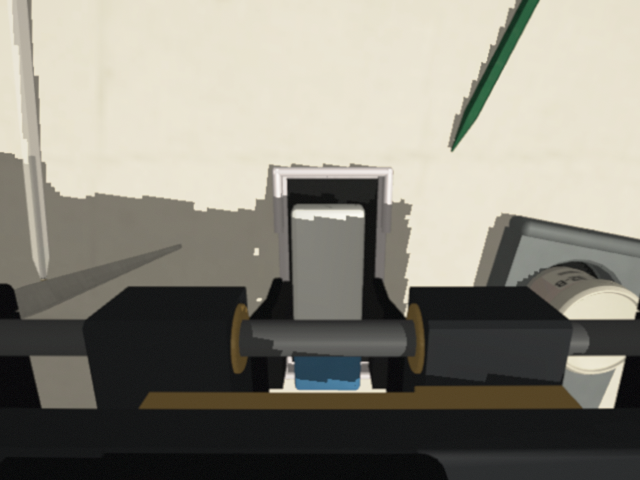

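The mailer sits about 2 mm left of the tray axis (columns 292–365 against 275–391). Correcting and lowering it.

Emit:
carry_out([
  [[1,2,0],[0,0,0]],
  [[1,4,1],[0,0,0]],
  [[0,5,0],[0,0,0]],
  [[0,4,0],[0,0,0]],
  [[0,3,0],[0,0,0]],
  [[0,2,0],[0,0,0]],
  [[0,0,0],[0,0,0]],
  [[0,0,0],[0,0,0]],
])

```text
time_s: 56.15
tool_pos: [0.513, 0.3957, 0.0116]
tool_rot: [-90.0, 0.0, -81.1]
force: [0.2, 0.2, 0.4]
grip_width: 0.0295
```

Emit:
carry_out([
  [[0,1,0],[0,0,0]],
  [[0,1,0],[0,0,0]],
  [[0,0,0],[0,0,0]],
  [[0,0,0],[0,0,0]],
])

```text
time_s: 56.55
tool_pos: [0.513, 0.3956, 0.0096]
tool_rot: [-90.0, 0.0, -81.1]
force: [-0.5, 0.8, 1.1]
grip_width: 0.0296
```

Emit:
carry_out([
  [[0,1,0],[0,0,0]],
  [[0,0,0],[0,0,0]],
  [[0,0,0],[0,0,0]],
])

```text
time_s: 56.85
tool_pos: [0.5131, 0.3957, 0.0087]
tool_rot: [-90.0, 0.0, -81.1]
force: [-0.3, 0.6, 1.1]
grip_width: 0.0296
```

Emit:
carry_out([
  [[0,0,0],[0,0,0]],
  [[0,0,0],[0,0,0]],
  [[0,0,0],[0,0,0]],
  [[0,0,0],[0,0,0]],
  [[0,0,0],[0,0,0]],
], jaw=0.53)

```text
time_s: 57.35
tool_pos: [0.5129, 0.3956, 0.0085]
tool_rot: [-90.0, -0.0, -81.1]
force: [-0.1, -0.4, 0.1]
grip_width: 0.0455
```

Emit:
carry_out([
  [[0,-3,0],[0,0,0]],
  [[0,-7,0],[0,0,0]],
  [[0,-12,0],[0,0,0]],
  [[0,-18,0],[0,0,0]],
  [[0,-22,0],[0,0,0]],
  [[0,-24,0],[0,0,0]],
  [[0,-24,0],[0,0,0]],
  [[0,-22,0],[0,0,0]],
  [[0,-18,0],[0,0,0]],
  [[0,-12,0],[0,0,0]],
  [[0,-7,0],[0,0,0]],
  [[0,-3,0],[0,0,0]],
])

```text
time_s: 58.55
tool_pos: [0.5131, 0.3957, 0.1814]
tool_rot: [-90.0, 0.0, -81.1]
force: [-0.6, -0.3, -0.3]
grip_width: 0.0463
```

Run:
```python
from h import *
for n in ['wrist','scene','top']:
    im=env.read_camera(n);cv2.imwrite(f"pics/{n}23.png",im[:,:,::-1])
    if n=='scene': cv2.imwrite(f"pics/{n}23c.png",cv2.resize(im[190:290,130:310,::-1],None,fx=4.3,fy=4.3,interpolation=cv2.INTER_CUBIC))
```

```text
(no output)
```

View pics/wrist23.png

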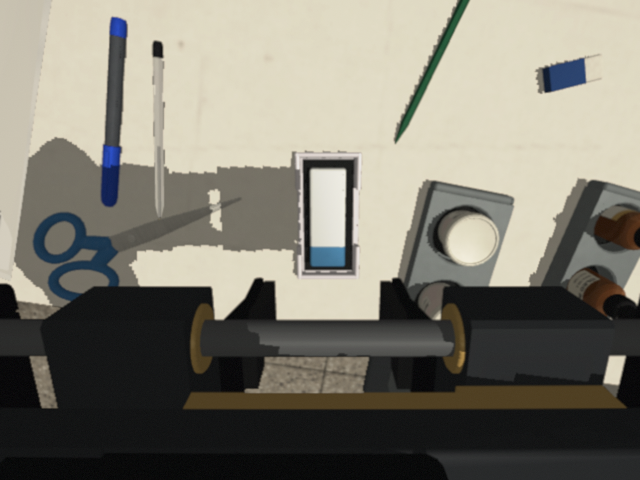

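View pics/scene23c.png

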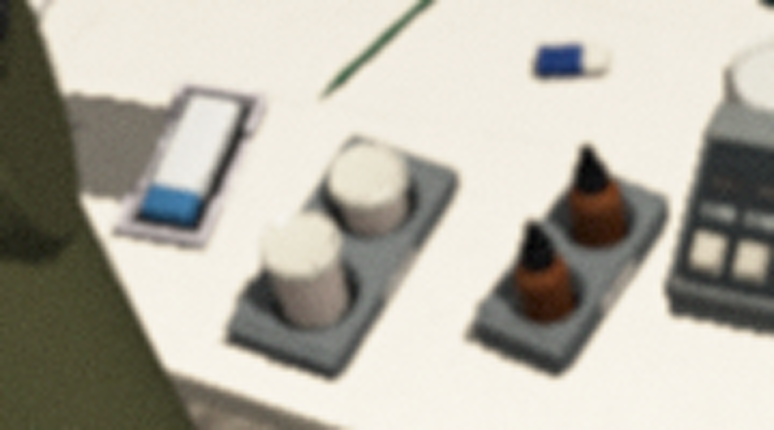

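The mailer lies flat and centred in the tray (px (328,218)), and all four vessels stand upright in their wells. One offline check on the tape and forceps, then I'll hand in.

Run:
```python
import cv2,numpy as np
for f,(y0,y1,x0,x1) in dict(top=(205,292,425,468),scene=(275,370,460,525)).items():
    a=cv2.imread(f'pics/{f}0.png')[y0:y1,x0:x1].astype(int);b=cv2.imread(f'pics/{f}23.png')[y0:y1,x0:x1].astype(int)
    print(f,np.abs(a-b).mean().round(2),(np.abs(a-b).max(2)>40).sum())
from cell import env
print(env.sign_off(), env.get_obs()['time_s'])
```

```text
top 6.03 72
scene 3.53 106
the job is handed in; nothing more can be done
the job is handed in; nothing more can be done
```

Run:
```python
import cv2,numpy as np
o=[]
for f in('0','23'): o.append(cv2.resize(cv2.imread(f'pics/scene{f}.png')[270:372,430:530],None,fx=4,fy=4))
cv2.imwrite('pics/cmp.png',np.hstack(o)[:600,:800])
```

```text
(no output)
```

View pics/cmp.png

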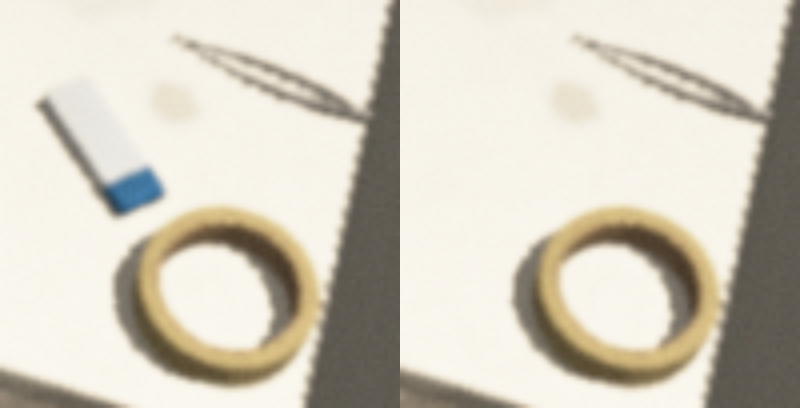

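The job is done and handed in at about 59 s on the robot's clock; the hand-in reports no verdict.

- **Placing:** The short pot is in the far wide well and the tall pot in the near one. The two dropper bottles are in the narrow wells and the slide mailer is in the tray.
- **Final pictures:** All four vessels stand upright in their wells and the mailer lies flat, centred and lengthwise inside the tray rim. I released each one at the expected floor height, and the arm is clear above the tray. The highest wrist reading between moves was about 6 N.
- **Tape and forceps:** Before handing in, I compared pixels around them in the first and last pictures, and 72 pixels (top) and 106 (scene) differed. After handing in, I put the two scene crops side by side. Both things are in the same place, so I put most of the difference down to the mailer being gone.
- **Small disagreements:** The gripper opening read 1.5 to 3 mm under the given pot-lid and bottle diameters. Estimates of the far narrow well's position spread up to about 10 mm between views, with most within a few millimetres, but the bottle went in cleanly.

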